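# Put the broad scraper away in its leaning block and bolt it in

## Task

Put the broad scraper away: slide its blade fully home into the slot of the leaning wooden block, then push the small brass bolt on the block fully shut across the blade's shoulder so that the scraper cannot slip out. Leave the narrow scraper and everything else on the table where it is.

Things in the scene. Friction and masses are not known exactly. Their poses are not given: they have to be found in the camera images.
- scraper: Broad scraper, loose, 95 to 155 g, lying flat. Along its x, in mm from the origin: dark wooden handle -47.5 to 47.5 (24 wide, 18 thick), steel neck to 61.5 (16 wide), steel blade to 133.5 (58 wide, square rear shoulders). Origin: centre of the handle's underside; x to the blade tip, z through the thickness: handle z 0 to 18, neck and blade z 7 to 11. Balances near x = 30. Same both ways up.
- scraper_tip (a point): Middle of the front edge of the broad scraper's blade, at (133.5, 0, 9) mm in the scraper's frame; axes as the scraper's. The last 8 mm of the blade are only 50 wide and 3 thick.
- block: Fixed leaning wooden block on a foot, 130 wide, about 115 deep and 110 high, the only holder. Origin: centre of its underside, z up. Its slotted front looks to its own -x (roughly away from the robot). The slot mouth is at (-40, 0, 92) mm in this frame; the slot runs in along +x, 35 degrees below level.
- slot_mouth (a point): Middle of the slot's mouth. x points into the slot (35 degrees below level), y along its width, z square to its flat, upwards. Slot 64 wide (y), 8 high (z), 78 deep (x), closed at its end; takes the blade flat. Front face square to x; wood from z -28 to 22 and y -65 to 65 mm. With the blade home its shoulders are 6 mm inside the mouth, the handle starts 8 mm outside.
- bolt (a joint): Brass bolt sliding on the block's front face: 0 fully open, 0.024 m fully shut, moving along -y of slot_mouth. Starts within 4 mm of open, clear of the blade. About 2 N moves it; it stays where left. Plate 4 thick, 18 high, 1 mm off the face; its inner end is at y = 36 mm open, 12 mm shut, in slot_mouth's frame, before the blade's shoulder. A blade not home blocks it.
- bolt_tab (a point): Centre of the bolt's brass finger tab: at (-17, 68, 8) mm in slot_mouth's frame when open, (-17, 44, 8) mm when shut; axes as slot_mouth's. The tab is 22 (x) x 8 (y) x 44 (z) mm and stands free in front of the face: push its outer (+y) side towards -y.
- narrow_scraper: Narrow scraper, same make and length but its blade is only 26 mm wide; loose; not part of the job. Origin and axes as for the broad scraper.
- seal_tall: Loose upright reddish stone 30 x 30 x 60 high; leave it. Origin: centre of its underside.
- seal_flat: Loose reddish stone 50 x 32 x 24 high lying between the two scrapers; leave it. Origin: centre of its underside.
- stone_bar: Loose grey stone bar weight 35 x 200 x 32 high at the far side, on the painting; leave it. Origin: centre of its underside.
- stone_block: Loose dark stone 60 x 45 x 30 high at the far side; leave it. Origin: centre of its underside.
- water_cup: Loose white bowl, 80 across, 60 high, at the right; leave it. Origin: centre of its underside.
Not all that is in view belongs to the job. Of the things shaped like the block, the wooden one is meant. Of the things that look like the scraper, take the one that is farthest to the robot's right at the start.

How it is judged:
By the outcome, as a careful person would: the job done as asked, in the order asked, and still so for the second after the job is handed in, with the robot touching nothing.
It also fails if it takes over 64 s, if anything falls off the work surface, if the arm or the gripper's body presses on something with over 40 N, if the wrist force passes 120 N, or if a joint passes its speed limit or range.

## Robot

A 6-joint arm with a two-finger parallel gripper is mounted at the origin on the work surface. World frame = base frame: x ahead of the robot, y to its left, z up, the work surface at z = 0. Lengths are in m, angles in rad, forces in N, time in s.
With the tool pointing down it reaches from about 0.375 to 0.9 m from the base axis. Payload 3.1 kg.
Tool frame: the origin (TCP) lies midway between the tips of the shut fingers; the grasp point (between the pads) lies 19 mm behind it; x points along the fingers, y is the direction in which the jaws open and shut, and the axes are right-handed (so a half turn about x gives the same grasp; the last joint's range is limited). The gripper opens to 85 mm and grips with 20 to 120 N. Pads are 22 mm wide; open, the fingers measure 114 mm over their backs; the gripper's body (76 mm by 85 mm) begins 54 mm behind the grasp point. The pads swing forward as they close: fully open they stand 13 mm farther back than shut.
Start: joints at [1.026, 0.527, 1.433, -0, 1.181, -0.178], TCP at [0.224, 0.584, 0.231] pointing down, gripper open.
Joint ranges: [-3.08, 3.08], [-0.75, 2.2], [0.22, 2.44], [-1.43, 4.57], [0, 2.65], [-2.85, 2.85]. Speed limits (rad/s): [2.79, 2.79, 3.14, 3.14, 3.14, 3.14].

## Interface

Orientations are given as a unit quaternion [x, y, z, w].
In Python, from station import manip gives the robot as it stands.
- The arm moves only by the tool carry_out, never from a script. Its argument "commands" is a list that holds one entry, the list of rows, each a list of 7 numbers: the shift along the tool's x, y, z in units of 25 mm (1.0 is 25 mm), then the turn, a rotation vector about the tool's x, y, z in units of 5 degrees (1.0 is 5 degrees), then the finger opening in mm, from 0 to 85.4. A call has exactly 5 rows; each row is the pose to reach, as a shift and turn from the pose commanded when the call began, along the tool's axes at that moment; what a row does not reach only later rows make up. A row lasts 1/10 s, in which the tool goes at most 50 mm and 8.59 degrees, less where a joint would pass 70% of its speed; a pose out of reach is approached as far as the arm can. A call with a gripper value outside its range is refused whole. The fingers move at their own pace and stop on an object; "force" is the grip in N (left out, the last holds). Time passes only in rows, so rows that repeat a pose let the fingers close, or fill a call up. It gives the time, the measured TCP pose, the force and the opening at its end, in the units of the state.
- manip.sense(): the state, without advancing time (a new reading comes with each control period).
- manip.snapshot(name): name is "scene" or "top" or "wrist"; returns a dict with "image" (384x512x3 uint8, red, green, blue), "fx", "fy", "cx", "cy" (pixels), "k1" (the pictures are not rectified: a ray, as slopes to the right and down, at radius r is drawn at 1 + k1 r^2 times it, then the intrinsics apply), "rvec" (rotation vector, rad) and "tvec" (3), from world to camera coordinates, as OpenCV has them. Camera axes: x right, y down, z forward; pixel columns grow to the right and rows downward; lengths in m; the calibration is good to about 2 mm. A picture is of the moment at which its call begins. There is no depth.
- manip.sign_off(): hands the job in, once; it reports no verdict.
The state is a dict: "t": time; "q": joint angles; "qd": joint speeds; "tau": joint torques, N m; "tcp_pos": TCP position; "tool_rot": TCP orientation; "force": force on the tool from outside, world axes, zero at the start; "ft_torque": the same for the moment, N m; "finger_gap": opening from 0.0 (shut) to 1.0 (fully open).
Only numpy, scipy, OpenCV 4.12 (cv2) and the standard library are available. Lean on these libraries where they do the work, as an engineer would, in place of code of your own. Each camera call takes 0.05 s, during which the arm holds its last target.

## Working session

There is one attempt and no reset: what is moved stays moved. The work goes in short steps, Python scripts to look and compute and a tool call to move; the robot and the scene stay as the last step left them, time stands still between calls to the robot, and variables do not carry over. Pictures are saved under pics/ and viewed, and the job is handed in when it is done.

Besides the shell and the picture viewer there is one more tool, called after ">>>" by a JSON object that holds its "op" and its "data", one argument or row to a line. carry_out: Moves the arm, as the interface text tells. Its arguments: {"type":"object","properties":{"commands":{"type":"array"},"force":{"type":"number"}},"required":["commands"]}

```bash
ls; mkdir -p pics; python3 - <<'E'
from station import manip
import cv2,json
print(manip.sense())
for n in ["scene","top","wrist"]:
    s=manip.snapshot(n); cv2.imwrite(f"pics/{n}0.png",s["image"][:,:,::-1]); 
    print(n,{k:v for k,v in s.items() if k!="image"})
E
```

```text
pics
{'t': 0.0, 'q': array([ 1.02651594e+00,  5.28435747e-01,  1.43391778e+00, -9.07296787e-06,
        1.18138140e+00, -1.78489911e-01]), 'qd': array([-9.03205394e-04, -1.99850153e-03,  2.77027511e-05, -9.70557118e-05,
       -8.36892667e-04,  2.45205848e-04]), 'tau': array([ 2.69948550e-04, -4.42362750e+01, -1.78022057e+01, -2.31788899e-04,
        8.65626993e-03,  1.08511497e-05]), 'tcp_pos': array([0.22314577, 0.5830383 , 0.23034738]), 'tool_rot': array([ 0.12789585,  0.69557796, -0.12931492,  0.69504792]), 'force': array([-1.20100291, -0.03118253, -0.24206032]), 'ft_torque': array([-0.02231674,  0.01382559,  0.06292045]), 'finger_gap': 0.9989977479330566}
scene {'fx': 432.6385797304061, 'fy': 432.6385797304061, 'cx': 256.08507714385956, 'cy': 193.24167996972994, 'k1': -0.10575569753416768, 'rvec': array([ 2.0209867 ,  1.50748342, -0.53770852]), 'tvec': array([-0.13465495, -0.35918574,  1.64703169])}
top {'fx': 350.7589901865032, 'fy': 350.7589901865032, 'cx': 257.6609822342159, 'cy': 190.27153761657522, 'k1': -0.06361050111424607, 'rvec': array([ 2.1389031 , -2.08483643,  0.17073164]), 'tvec': array([-0.01869132,  0.55746371,  1.13072156])}
wrist {'fx': 293.6095114673978, 'fy': 293.6095114673978, 'cx': 252.9522797354795, 'cy': 194.47858947190463, 'k1': -0.04955291046822738, 'rvec': array([-2.37716349, -1.63513347, -0.24356755]), 'tvec': array([-0.62392655, -0.03788081,  0.37999102])}
```

View pics/scene0.png

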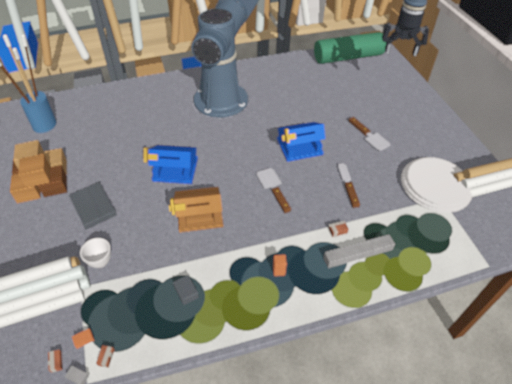

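View pics/top0.png

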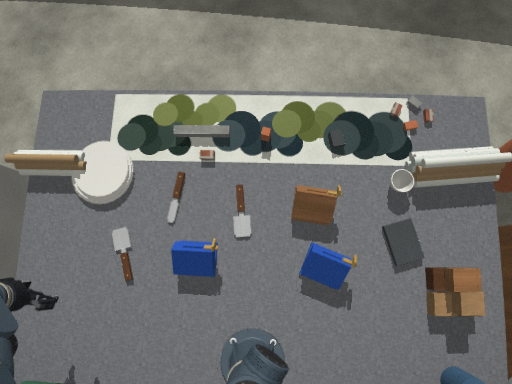

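View pics/wrist0.png

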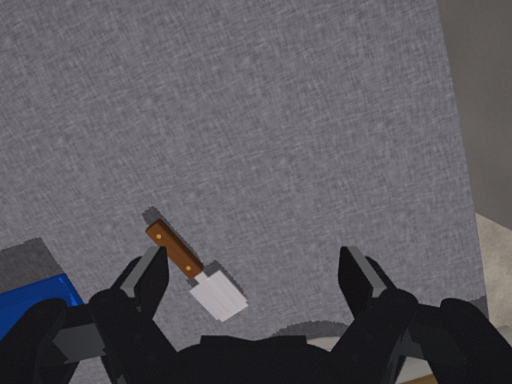

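```bash
cat > h.py <<'E'
import numpy as np, cv2
from scipy.spatial.transform import Rotation as R
def cam(s):
    K=np.array([[s["fx"],0,s["cx"]],[0,s["fy"],s["cy"]],[0,0,1.]]);D=np.array([s["k1"],0,0,0,0.])
    return K,D,np.asarray(s["rvec"],float),np.asarray(s["tvec"],float)
def ray(s,p):
    K,D,r,t=cam(s); M=cv2.Rodrigues(r)[0]
    u=cv2.undistortPoints(np.array(p,float).reshape(-1,1,2),K,D).reshape(-1,2)
    d=np.c_[u,np.ones(len(u))]@M
    return -M.T@t, d/np.linalg.norm(d,axis=1,keepdims=True)
def plane(s,p,z):
    c,d=ray(s,p); return c+d*((z-c[2])/d[:,2:3])
def proj(s,P):
    K,D,r,t=cam(s); return cv2.projectPoints(np.array(P,float).reshape(-1,1,3),r,t,K,D)[0].reshape(-1,2)
def crop(s,x0,y0,x1,y1,k,name,pts=()):
    im=s["image"][y0:y1,x0:x1,::-1]; im=cv2.resize(im,None,fx=k,fy=k,interpolation=cv2.INTER_CUBIC)
    for p in pts: cv2.circle(im,(int((p[0]-x0+.5)*k),int((p[1]-y0+.5)*k)),3,(0,255,0),1)
    cv2.imwrite("pics/"+name,im)
def tri(s1,p1,s2,p2):
    c1,d1=ray(s1,p1);c2,d2=ray(s2,p2)
    out=[]
    for a,b in zip(d1,d2):
        A=np.c_[a,-b]; x=np.linalg.lstsq(A,c2-c1,rcond=None)[0]
        P,Q=c1+a*x[0],c2+b*x[1]; out.append(np.r_[(P+Q)/2,np.linalg.norm(P-Q)])
    return np.array(out)
def save(s,n): np.save("pics/"+n+".npy",s,allow_pickle=True)
def load(n): return np.load("pics/"+n+".npy",allow_pickle=True).item()
E
python3 - <<'E'
from station import manip
from h import *
a=manip.snapshot("scene");b=manip.snapshot("top");save(a,"sc");save(b,"tp")
crop(a,160,150,240,240,8,"sc_block.png");crop(b,220,170,350,240,6,"tp_block.png")
hsv=cv2.cvtColor(b["image"],cv2.COLOR_RGB2HSV)
m=((hsv[...,0]<20)&(hsv[...,1]>110)&(hsv[...,2]>50)).astype(np.uint8)
n,l,st,ce=cv2.connectedComponentsWithStats(m)
for i in range(1,n):
    if st[i,4]>30: 
        c=cv2.findContours((l==i).astype(np.uint8),cv2.RETR_EXTERNAL,cv2.CHAIN_APPROX_NONE)[0][0]
        print(st[i],ce[i],cv2.minAreaRect(c))
E
```

```text
[395 104   7  12  32] [397.96875 109.5625 ] ((397.90521240234375, 109.88793182373047), (2.626129150390625, 11.686273574829102), 23.198591232299805)
[424 110   6  12  57] [426.45614035 115.59649123] ((426.5, 115.5), (11.0, 5.0), 90.0)
[403 120  15  11 107] [409.99065421 125.06542056] ((410.0, 124.99999237060547), (7.844645023345947, 13.728129386901855), 78.69007110595703)
[261 127  10  14 116] [265.38793103 133.48275862] ((265.5, 133.5), (13.0, 9.0), 90.0)
[499 139  13  14 105] [506.55238095 146.8952381 ] ((505.0, 145.5), (13.0, 12.0), 90.0)
[201 150   9   6  45] [204.66666667 152.68888889] ((205.0, 152.5), (5.0, 8.0), 90.0)
[494 162  18  31 372] [504.73924731 178.92741935] ((502.5, 177.0), (30.0, 17.0), 90.0)
[173 172  12  26 162] [178.53703704 184.41975309] ((178.58197021484375, 184.40164184570312), (6.355841159820557, 25.251585006713867), 13.240520477294922)
[237 185   7  26 155] [239.9483871  197.58064516] ((239.92352294921875, 197.50587463378906), (25.38654136657715, 5.905630588531494), 85.60128784179688)
[ 292  185   45   40 1363] [313.52311079 204.58253852] ((314.0210876464844, 204.76075744628906), (41.43616485595703, 34.27546310424805), 8.61564826965332)
[ 499  225   13  154 1181] [507.09652837 285.58171041] ((505.0, 301.5), (153.0, 12.0), 90.0)
[121 253  11  27 187] [125.96256684 266.03743316] ((125.9365463256836, 265.9168395996094), (26.8505859375, 6.923147201538086), 79.2156982421875)
[ 428  268   56   48 2070] [457.04009662 290.45603865] ((455.5, 291.5), (47.0, 55.0), 90.0)
```

View pics/sc_block.png

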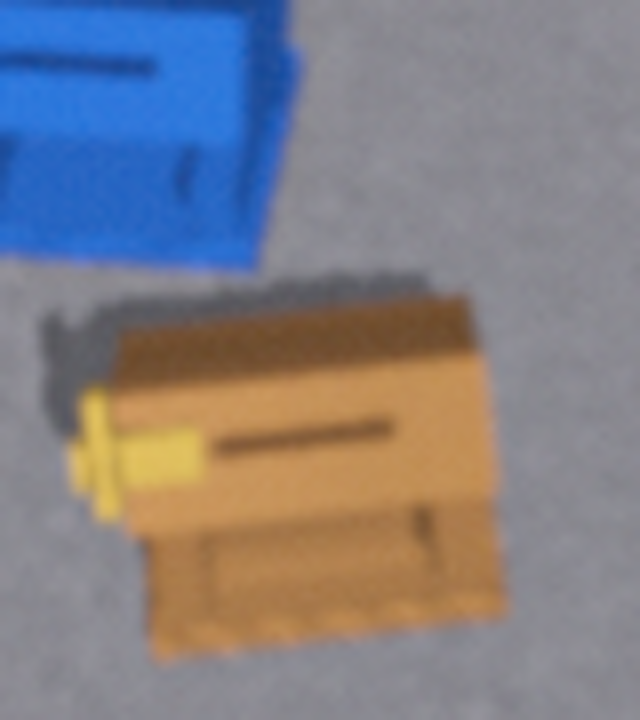

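View pics/tp_block.png

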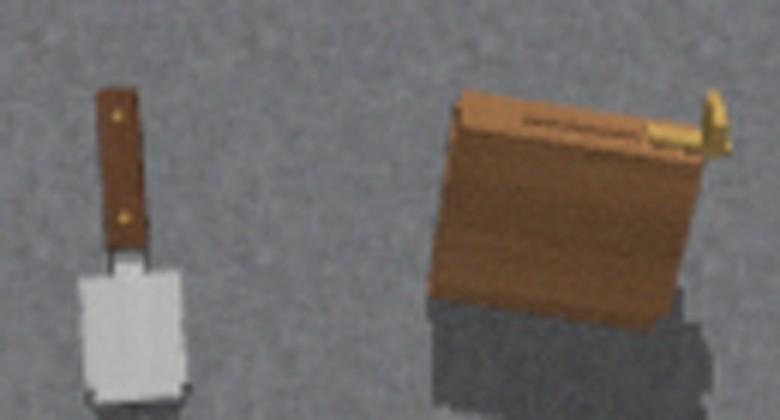

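```bash
python3 - <<'E'
from h import *
a=load("sc");b=load("tp")
sc=lambda x,y:(160+x/8-.5,150+y/8-.5)
tp=lambda x,y:(220+x/6-.5,170+y/6-.5)
S=[sc(114,390),sc(485,351),sc(498,500),sc(133,534)]
T=[tp(703,161),tp(457,117),tp(465,91),tp(720,131)]
print(tri(a,S[:3],b,T[:3]))
print("top @110",plane(b,T[:2],.110)); print("scene @110",plane(a,S[:2],.110)); print("scene@69",plane(a,S[2:],.069),"top@69",plane(b,T[2:3],.069))
# slot ends in scene
print("slot ends sc@92",plane(a,[sc(213,446),sc(395,427)],.092))
print("slot top@92",plane(b,[tp(523,119),tp(650,140)],.092))
# scraper
print("handle",plane(b,[tp(97,90),tp(136,89),tp(147,246),tp(107,248)],.018))
print("rivets",plane(b,[tp(118,117),tp(125,218)],.018))
print("blade",plane(b,[tp(79,278),tp(181,270),tp(187,392),tp(90,402)],.011))
E
```

```text
[[ 5.32422862e-01 -2.57453034e-01  1.13867630e-01  3.16132754e-04]
 [ 5.52472209e-01 -1.29048482e-01  1.14835302e-01  3.85335693e-03]
 [ 5.77646433e-01 -1.35459434e-01  6.41595787e-02  4.02891332e-04]]
top @110 [[ 0.53307675 -0.25838625  0.11      ]
 [ 0.55382228 -0.12756032  0.11      ]]
scene @110 [[ 0.52917636 -0.25725874  0.11      ]
 [ 0.54796444 -0.13019657  0.11      ]]
scene@69 [[ 0.58138721 -0.13592518  0.069     ]
 [ 0.56036233 -0.26158948  0.069     ]] top@69 [[ 0.57659745 -0.13524136  0.069     ]]
slot ends sc@92 [[ 0.54836513 -0.22829394  0.092     ]
 [ 0.55778205 -0.16578245  0.092     ]]
slot top@92 [[ 0.55706139 -0.16477732  0.092     ]
 [ 0.547103   -0.23346433  0.092     ]]
handle [[0.58285744 0.07381888 0.018     ]
 [0.58397047 0.05113986 0.018     ]
 [0.49233533 0.04153762 0.018     ]
 [0.49060468 0.06444773 0.018     ]]
rivets [[0.56716838 0.06099091 0.018     ]
 [0.50820838 0.0547521  0.018     ]]
blade [[0.47371716 0.08051632 0.011     ]
 [0.47983552 0.02195192 0.011     ]
 [0.41015272 0.01632327 0.011     ]
 [0.40299032 0.07139638 0.011     ]]
```

```bash
cat >> h.py <<'E'
def go(st,P,Rm):
    """row numbers from measured pose to target"""
    R0=R.from_quat(st["tool_rot"]); 
    d=R0.inv().apply(np.array(P)-st["tcp_pos"])/.025
    w=np.degrees((R0.inv()*Rm).as_rotvec())/5
    return np.round(d,3),np.round(w,3)
def toolR(xdir,ydir):
    x=np.array(xdir,float);x/=np.linalg.norm(x);y=np.array(ydir,float);y-=x*(x@y);y/=np.linalg.norm(y)
    return R.from_matrix(np.c_[x,y,np.cross(x,y)])
E
python3 - <<'E'
from station import manip
from h import *
st=manip.sense(); print(R.from_quat(st["tool_rot"]).as_matrix().round(3), st["tcp_pos"])
st=manip.sense();print(st["tcp_pos"],st["t"])
d=np.array([-.9945,-.1045,0]); y=np.array([.1045,-.9945,0])
for s in (1,-1): print(go(st,[.538,.0576,.16],toolR([0,0,-1],s*y)))
E
```

```text
[[-0.001  0.358  0.934]
 [-0.001  0.934 -0.358]
 [-1.    -0.001 -0.   ]] [0.22334461 0.5833739  0.23081672]
[0.22334461 0.5833739  0.23081672] 0.25
(array([  2.845, -15.135,  19.276]), array([3.0609e+01, 1.6000e-02, 6.0000e-03]))
(array([  2.845, -15.135,  19.276]), array([-5.391e+00, -5.000e-03,  1.100e-02]))
```

>>> {"op": "carry_out", "data": {
  "commands": [
    [[2.8,-15.1,19.3,-5.4,0,0,60],[2.8,-15.1,19.3,-5.4,0,0,60],[2.8,-15.1,19.3,-5.4,0,0,60],[2.8,-15.1,19.3,-5.4,0,0,60],[2.8,-15.1,19.3,-5.4,0,0,60]]
  ]
}}

```text
t: 0.75
tcp_pos: [0.3488, 0.3753, 0.2037]
tool_rot: [-0.038, 0.706, 0.038, 0.706]
force: [1.5, 0.5, -0.2]
finger_gap: 0.701
```

```bash
python3 - <<'E'
from station import manip
from h import *
st=manip.sense(); print(st["tcp_pos"],st["q"],st["qd"])
y=-np.array([.1045,-.9945,0]);print(go(st,[.538,.0576,.16],toolR([0,0,-1],y)))
E
```

```text
[0.34883986 0.37526372 0.20365419] [ 6.03538293e-01  4.14966888e-01  1.74280121e+00 -8.27261920e-05
  9.83173274e-01 -1.07422037e+00] [-0.98116555 -0.11467033  0.42578346 -0.00270551 -0.32984022 -0.93679177]
(array([  1.747, -13.442,   6.165]), array([ 0.027,  0.007, -0.003]))
```

>>> {"op": "carry_out", "data": {
  "commands": [
    [[1.6,-13,6,0,0,0,60],[1.6,-13,6,0,0,0,60],[1.6,-13,6,0,0,0,60],[1.6,-13,6,0,0,0,60],[1.6,-13,6,0,0,0,60]]
  ]
}}

```text
t: 1.25
tcp_pos: [0.4764, 0.1615, 0.1759]
tool_rot: [-0.037, 0.706, 0.037, 0.706]
force: [1.5, 0.6, -0.2]
finger_gap: 0.705
```

>>> {"op": "carry_out", "data": {
  "commands": [
    [[0,0,0,0,0,0,60],[0,0,0,0,0,0,60],[0,0,0,0,0,0,60],[0,0,0,0,0,0,60],[0,0,0,0,0,0,60]]
  ]
}}

```text
t: 1.75
tcp_pos: [0.4746, 0.1647, 0.1761]
tool_rot: [-0.038, 0.706, 0.038, 0.706]
force: [0.4, -0.1, -0.7]
finger_gap: 0.704
```

```bash
python3 - <<'E'
from station import manip
from h import *
st=manip.sense(); print(st["tcp_pos"],st["q"],st["qd"])
y=-np.array([.1045,-.9945,0]);print(go(st,[.538,.0576,.16],toolR([0,0,-1],y)))
E
```

```text
[0.47460746 0.1646956  0.17612511] [ 1.11165652e-01  4.44888747e-01  1.79364100e+00  1.18302309e-04
  9.03141523e-01 -1.56771950e+00] [-4.11371697e-03  1.52588418e-03 -4.23373768e-03 -5.04223872e-04
 -2.43390043e-05 -8.51082363e-04]
(array([ 0.644, -4.532,  2.059]), array([ 0.038, -0.001, -0.001]))
```

>>> {"op": "carry_out", "data": {
  "commands": [
    [[0.64,-4.5,2.05,0,0,0,60],[0.64,-4.5,2.05,0,0,0,60],[0.64,-4.5,2.05,0,0,0,60],[0.64,-4.5,2.05,0,0,0,60],[0.64,-4.5,2.05,0,0,0,60]]
  ]
}}

```text
t: 2.25
tcp_pos: [0.5377, 0.0575, 0.1598]
tool_rot: [-0.037, 0.707, 0.037, 0.706]
force: [-0.7, -0.9, 0.7]
finger_gap: 0.703
```

```bash
python3 - <<'E'
from station import manip
from h import *
s=manip.snapshot("wrist");save(s,"w1");st=manip.sense(); print(st["tcp_pos"],st["q"])
y=-np.array([.1045,-.9945,0]);print(go(st,[.538,.0576,.16],toolR([0,0,-1],y)))
O=np.array([.538,.0576]);d=np.array([-.9945,-.1045])
pts=[[*(O+d*t),z] for t,z in ((-.0475,.018),(.0475,.018),(.0615,.011),(.1335,.011))]
crop(s,0,0,512,384,1.5,"w1.png",proj(s,pts))
E
```

```text
[0.53720708 0.05808197 0.15984526] [-9.94166829e-02  5.13769507e-01  1.71472214e+00  4.87449219e-04
  9.14566639e-01 -1.77706098e+00]
(array([-0.006, -0.023,  0.029]), array([ 0.021, -0.016, -0.008]))
```

View pics/w1.png

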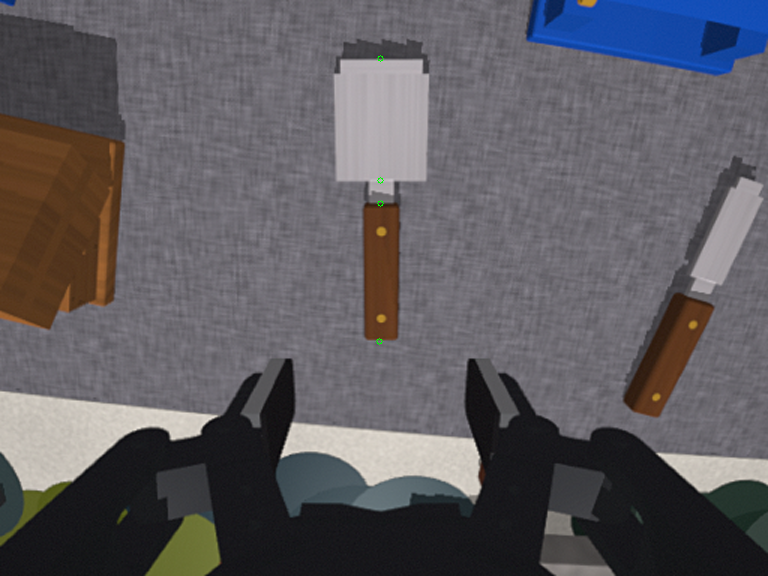

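>>> {"op": "carry_out", "data": {
  "commands": [
    [[1.5,0,0,0,0,0,60],[3,0,0,0,0,0,60],[4.5,0,0,0,0,0,60],[5.6,0,0.02,0,0,0,60],[5.9,0,0.02,0,0,0,60]]
  ]
}}

```text
t: 2.8
tcp_pos: [0.5359, 0.0588, 0.0102]
tool_rot: [-0.038, 0.708, 0.038, 0.704]
force: [-0.3, 0.1, 0.8]
finger_gap: 0.7
```

>>> {"op": "carry_out", "data": {
  "commands": [
    [[0.2,0,0,0,0,0,50],[0.3,0,0,0,0,0,40],[0.3,0,0,0,0,0,40],[0.3,0,0,0,0,0,40],[0.3,0,0,0,0,0,40]]
  ]
}}

```text
t: 3.3
tcp_pos: [0.5394, 0.0568, 0.0059]
tool_rot: [-0.037, 0.705, 0.037, 0.707]
force: [0.6, 0.3, 0.5]
finger_gap: 0.467
```

>>> {"op": "carry_out", "data": {
  "commands": [
    [[0.08,0,0,0,0,0,30],[0.08,0,0,0,0,0,20],[0.08,0,0,0,0,0,12],[0.08,0,0,0,0,0,12],[0.08,0,0,0,0,0,12]]
  ],
  "force": 80
}}

```text
t: 3.8
tcp_pos: [0.539, 0.0568, 0.0036]
tool_rot: [-0.037, 0.706, 0.037, 0.706]
force: [-0.6, -0.1, 5.3]
finger_gap: 0.257
```

>>> {"op": "carry_out", "data": {
  "commands": [
    [[0,0,0,0,0,0,10],[0,0,0,0,0,0,10],[-0.2,0,0,0,0,0,10],[-0.8,0,0,0,0,0,10],[-1.5,0,0,0,0,0,10]]
  ]
}}

```text
t: 4.3
tcp_pos: [0.5378, 0.057, 0.0401]
tool_rot: [-0.037, 0.707, 0.037, 0.705]
force: [0.2, -0.6, -1.3]
finger_gap: 0.258
```

>>> {"op": "carry_out", "data": {
  "commands": [
    [[-2,0,0,0,0,0,10],[-4,0,0,0,0,0,10],[-6,0,0,0,0,0,10],[-6.5,0,0,0,0,0,10],[-6.5,0,0,0,0,0,10]]
  ]
}}

```text
t: 4.8
tcp_pos: [0.54, 0.0569, 0.2053]
tool_rot: [-0.038, 0.704, 0.037, 0.708]
force: [-0.7, 0.3, -2.9]
finger_gap: 0.257
```

```bash
python3 - <<'E'
from station import manip
from h import *
s=manip.snapshot("wrist");save(s,"w2");st=manip.sense(); print(st["tcp_pos"],st["tool_rot"],st["force"],st["finger_gap"]*85.4)
crop(s,0,0,512,384,1.5,"w2.png")
E
```

```text
[0.53838266 0.05695375 0.2030587 ] [-0.03727903  0.70596367  0.03722381  0.70628603] [-0.45047814  0.03472986 -1.83073156] 22.19914383351794
```

View pics/w2.png

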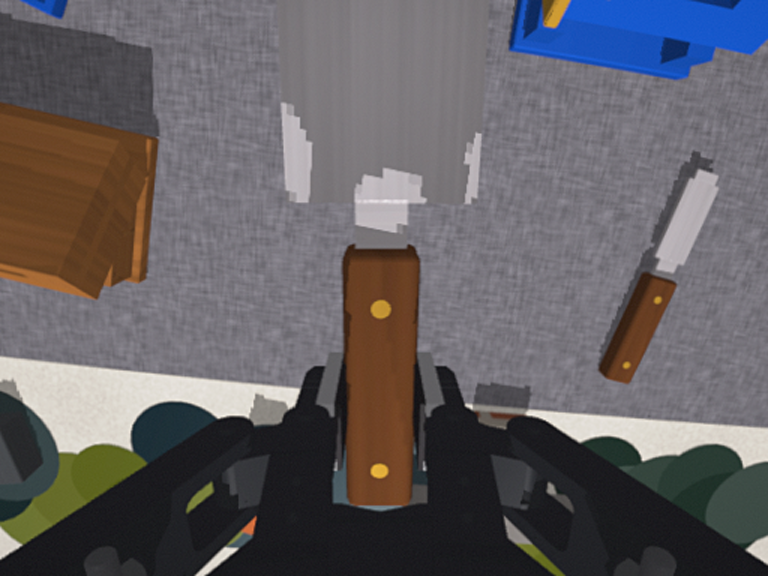

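```bash
cat >> h.py <<'E'
def s2t(p,x0=0.0,h=.0035): p=np.atleast_2d(p); return np.c_[h-p[:,2],-p[:,1],x0-p[:,0]]
def t2w(st,P): return st["tcp_pos"]+R.from_quat(st["tool_rot"]).apply(P)
E
python3 - <<'E'
from station import manip
from h import *
s=manip.snapshot("wrist");st=manip.sense();save(s,"w2")
M=np.array([[47.5,12,18],[47.5,-12,18],[-47.5,12,18],[-47.5,-12,18],[61.5,29,11],[61.5,-29,11],[29.7,0,18],[-29.7,0,18],[61.5,8,11],[61.5,-8,11]])/1000
pp=proj(s,t2w(st,s2t(M)))
print(pp.round(1))
crop(s,170,60,350,345,2,"w2b.png",pp)
im=s["image"]
E
```

```text
[[226.8 166.5]
 [280.1 166.5]
 [231.6 336. ]
 [275.1 336. ]
 [190.4 133.5]
 [316.5 133.5]
 [253.4 203.9]
 [253.4 309.5]
 [236.  133.4]
 [270.9 133.4]]
```

View pics/w2b.png

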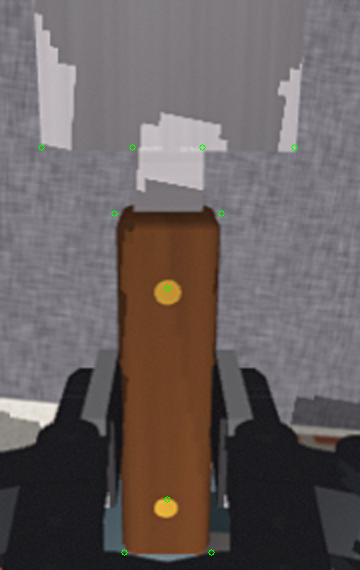

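```bash
cat >> h.py <<'E'
MOUTH=np.array([.5533,-.196,.092]); YAW=171.3
def slotR(yaw=None):
    a=np.radians(yaw or YAW);c,s=np.cos(np.radians(35)),np.sin(np.radians(35))
    hx=np.array([np.cos(a),np.sin(a),0]);x=hx*c-np.array([0,0,s]);z=hx*s+np.array([0,0,c])
    return np.c_[x,np.cross(z,x),z]
def tcp_for(out,x0=.0007,h=.0035,dy=0,dz=0,mouth=None,yaw=None):
    """TCP pose that puts the tip 'out' m before the mouth"""
    S=slotR(yaw); T=np.c_[-S[:,2],-S[:,1],-S[:,0]]
    tip=(MOUTH if mouth is None else mouth)+S@np.array([-out,dy,dz])
    return tip-T@np.array([h-.009,0,x0-.1335]), R.from_matrix(T)
E
python3 - <<'E'
from station import manip
from h import *
st=manip.sense();P,T=tcp_for(.06);print(P,go(st,P,T))
E
```

```text
[ 0.7125337  -0.22036618  0.1980802 ] (array([  0.117, -11.772,   5.8  ]), array([ 2.855, -6.995, -0.903]))
```

>>> {"op": "carry_out", "data": {
  "commands": [
    [[-0.3,-2,1.2,0.6,-1.4,-0.2,10],[-0.3,-4,2.4,1.1,-2.8,-0.4,10],[-0.3,-6,3.6,1.7,-4.2,-0.5,10],[-0.2,-8,4.5,2.3,-5.6,-0.7,10],[0,-9.5,5.3,2.86,-7,-0.9,10]]
  ]
}}

```text
t: 5.4
tcp_pos: [0.6779, -0.1391, 0.2022]
tool_rot: [0.035, 0.469, -0.062, 0.88]
force: [0.7, 1.6, -1.8]
finger_gap: 0.257
```

>>> {"op": "carry_out", "data": {
  "commands": [
    [[0,0,0,0,0,0,10],[0,0,0,0,0,0,10],[0,0,0,0,0,0,10],[0,0,0,0,0,0,10],[0,0,0,0,0,0,10]]
  ]
}}

```text
t: 5.9
tcp_pos: [0.679, -0.1356, 0.2057]
tool_rot: [0.033, 0.468, -0.06, 0.881]
force: [-0.3, 1.5, -0.4]
finger_gap: 0.262
```

```bash
python3 - <<'E'
from station import manip
from h import *
st=manip.sense();P,T=tcp_for(.06);print(st["tcp_pos"],st["q"],go(st,P,T))
E
```

```text
[ 0.67900606 -0.13556941  0.20569285] [-0.4292918   0.50594612  1.7525122   0.49551544  0.34983312 -2.28381406] (array([ 1.247, -3.178,  1.32 ]), array([ 0.123, -0.205, -0.119]))
```

>>> {"op": "carry_out", "data": {
  "commands": [
    [[0.3,-0.8,0.3,0.1,-0.2,-0.1,10],[0.6,-1.6,0.6,0.1,-0.2,-0.1,10],[1,-2.4,1,0.12,-0.2,-0.12,10],[1.25,-3.2,1.3,0.12,-0.2,-0.12,10],[1.25,-3.2,1.3,0.12,-0.2,-0.12,10]]
  ]
}}

```text
t: 6.4
tcp_pos: [0.7135, -0.225, 0.1987]
tool_rot: [0.035, 0.459, -0.07, 0.885]
force: [-0.0, -0.2, -1.2]
finger_gap: 0.251
```

>>> {"op": "carry_out", "data": {
  "commands": [
    [[0,0,0,0,0,0,10],[0,0,0,0,0,0,10],[0,0,0,0,0,0,10],[0,0,0,0,0,0,10],[0,0,0,0,0,0,10]]
  ]
}}

```text
t: 6.9
tcp_pos: [0.7118, -0.2216, 0.1977]
tool_rot: [0.035, 0.461, -0.068, 0.884]
force: [-0.4, -0.2, -1.4]
finger_gap: 0.258
```

```bash
python3 - <<'E'
from station import manip
from h import *
st=manip.sense();P,T=tcp_for(.06);print(st["tcp_pos"],st["q"],go(st,P,T))
a=manip.snapshot("scene");b=manip.snapshot("top");w=manip.snapshot("wrist");save(a,"sc2");save(b,"tp2");save(w,"w3");np.save("pics/st3.npy",st)
crop(a,140,120,260,260,5,"sc2.png");crop(b,270,130,370,240,5,"tp2.png");crop(w,0,0,512,384,1.5,"w3.png")
E
```

```text
[ 0.71184418 -0.22158046  0.19772219] [-0.5387172   0.57839791  1.63364318  0.56702098  0.41328484 -2.42002139] (array([-0.   ,  0.052,  0.024]), array([-0.01 , -0.003,  0.008]))
```

View pics/sc2.png

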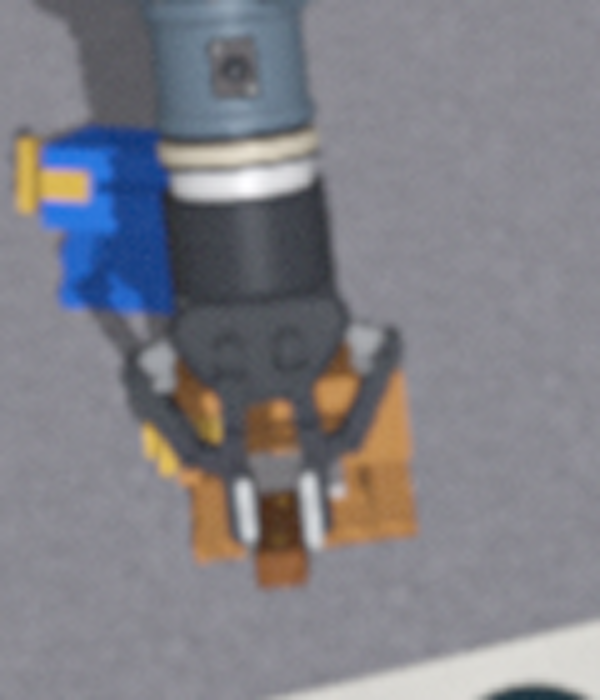

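View pics/tp2.png

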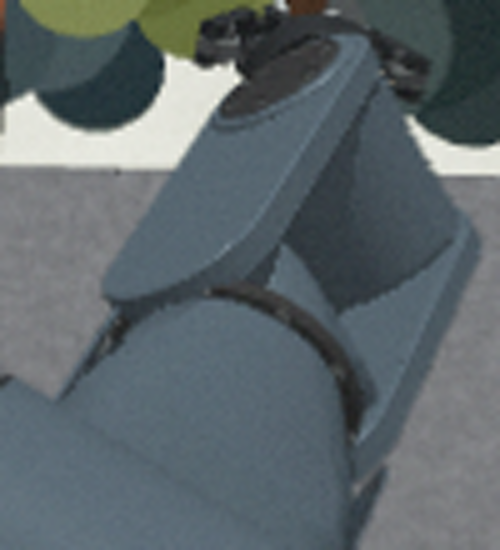

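View pics/w3.png

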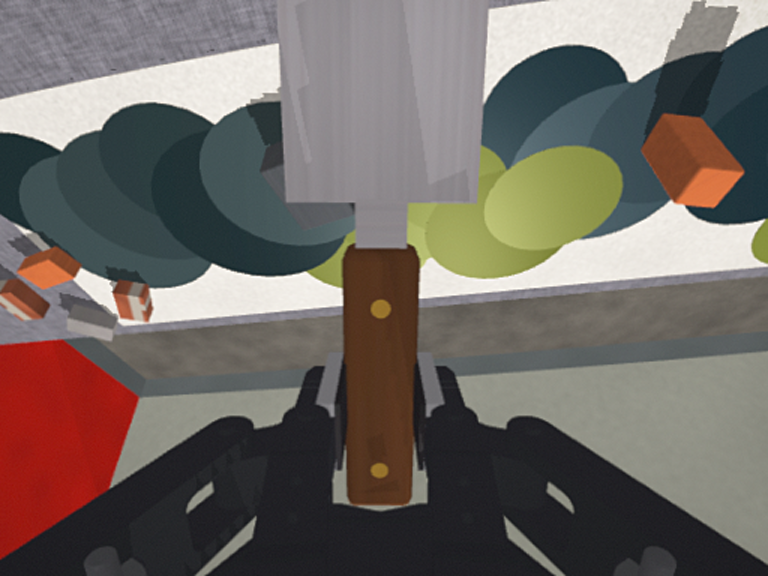

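```bash
python3 - <<'E'
from h import *
S=slotR()
P=lambda x,y,z:MOUTH+S@np.array([x,y,z])/1000
pts=[P(0,-65,22),P(0,-65,-28),P(0,-32,0),P(0,65,22),P(0,65,-28),P(0,32,0),P(78,-65,22)]
for n in("w1","w2","sc","tp"):
    s=load(n);pp=proj(s,pts);print(n,pp.round(1).tolist())
    if n[0]=="w": crop(s,0,40,120,240,4,n+"_b.png",pp)
    elif n=="sc": crop(s,160,150,240,240,8,"sc_b.png",pp)
    else: crop(s,280,170,350,240,8,"tp_b.png",pp)
E
python3 -c "
import cv2,numpy as np
a=[cv2.imread('pics/'+n) for n in('w1_b.png','w2_b.png')]
cv2.imwrite('pics/wb.png',cv2.resize(np.hstack(a),None,fx=.7,fy=.7))"
```

```text
w1 [[-5.8, 206.7], [32.0, 220.9], [-26.6, 203.5], [-159.4, 164.6], [-102.9, 185.4], [-98.7, 184.2], [39.8, 115.7]]
w2 [[35.6, 189.1], [62.2, 204.1], [14.3, 187.7], [-102.4, 153.3], [-58.1, 173.3], [-49.9, 171.2], [71.6, 112.8]]
sc [[220.5, 194.1], [222.2, 211.2], [209.4, 202.9], [173.5, 198.8], [175.7, 216.0], [186.4, 205.2], [219.4, 187.3]]
tp [[296.4, 190.0], [296.7, 183.9], [306.5, 189.0], [336.7, 197.0], [335.4, 190.6], [326.0, 192.4], [292.1, 211.3]]
```

View pics/wb.png

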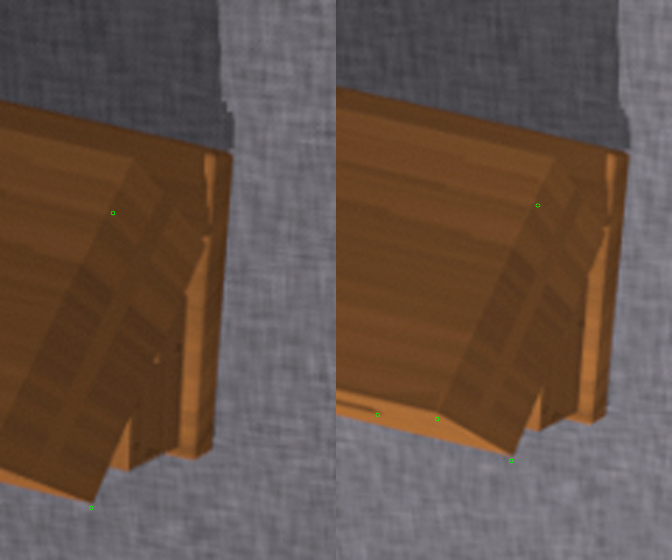

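View pics/sc_b.png

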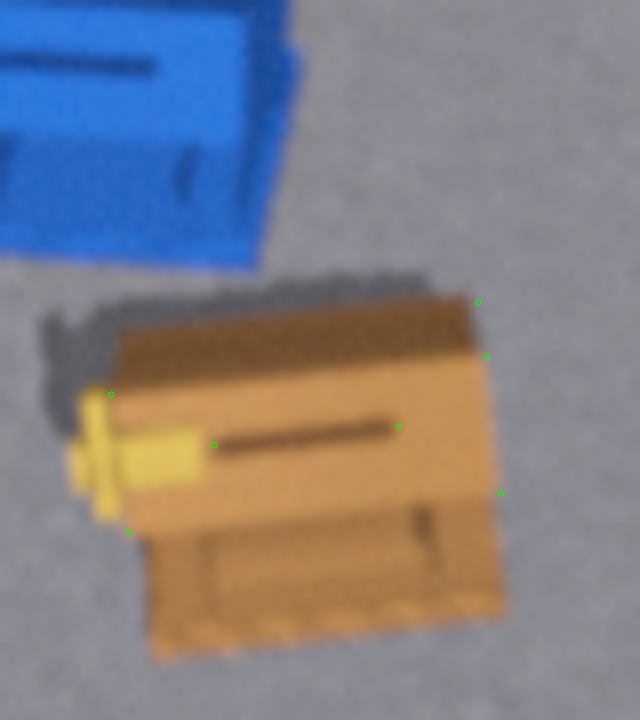

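View pics/tp_b.png

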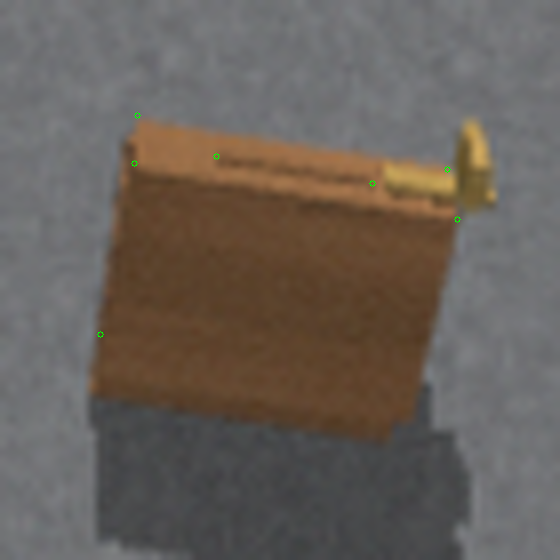

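```bash
python3 - <<'E'
from h import *
s=load("w2"); crop(s,0,160,80,220,10,"w2c.png"); crop(load("w1"),0,190,60,235,10,"w1c.png")
E
```

```text
(no output)
```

View pics/w2c.png

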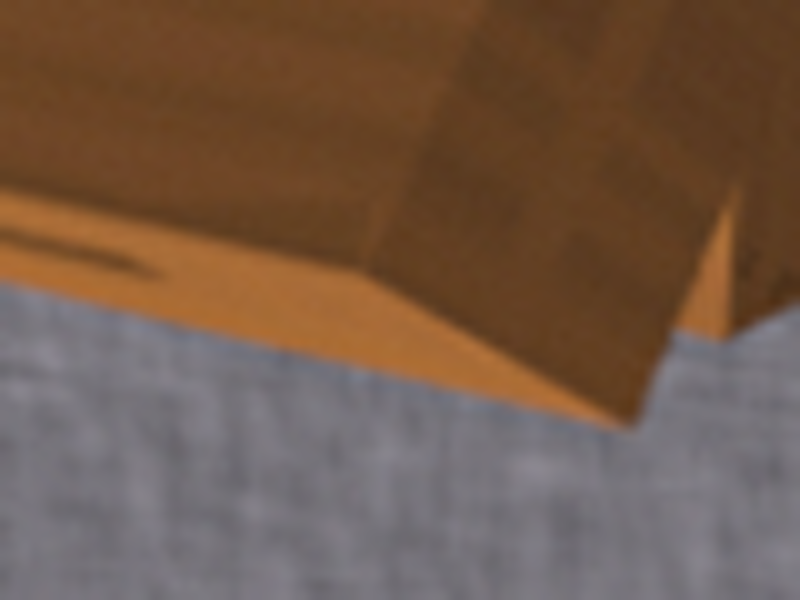

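View pics/w1c.png

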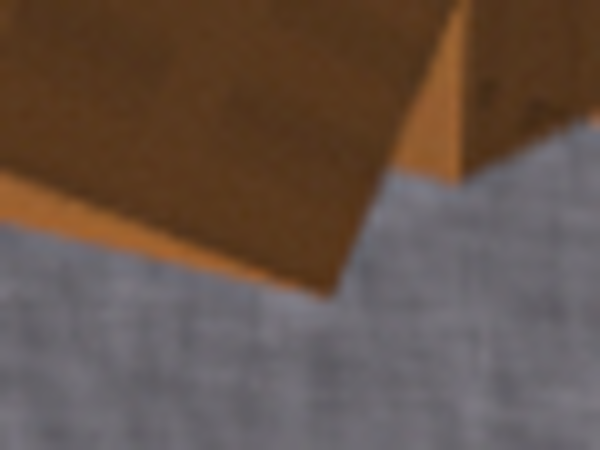

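```bash
python3 - <<'E'
from h import *
w=load("w2");v=load("w1");a=load("sc")
zt,zb=.092+.022*np.cos(np.radians(35)),.092-.028*np.cos(np.radians(35))
A=plane(w,[(36.3,186.7),(-.5,178.5)],zt);B=plane(w,[(62.7,202.5),(-.5,188)],zb);B1=plane(v,[(32.7,219.2)],zb)
print(A,B,B1)
print("yaw",[np.degrees(np.arctan2(*(q[0]-q[1])[:2])) for q in(A,B)])  # edge e angle from +y
for yaw in (170.8,171.3,171.8):
  S=slotR(yaw)
  for n,p,l in(("A",A[0],(0,-.065,.022)),("B",B[0],(0,-.065,-.028)),("B1",B1[0],(0,-.065,-.028))): print(yaw,n,(p-S@np.array(l)).round(4))
  print("slotend",(plane(w,[(15.3,186.8)],.092)[0]-S@np.array((0,-.032,0))).round(4))
st=np.load("pics/st3.npy",allow_pickle=True).item()
print(tri(w,[(36.3,186.7),(62.7,202.5)],a,[(220.4,193.4),(221.75,212)]))
E
```

```text
[[ 0.54842493 -0.12892061  0.11002134]
 [ 0.5444404  -0.16175014  0.11002134]] [[ 0.57721557 -0.13351488  0.06906374]
 [ 0.56867145 -0.19985668  0.06906374]] [[ 0.57725615 -0.13331629  0.06906374]]
yaw [np.float64(6.920150452027538), np.float64(7.338693057010044)]
170.8 A [ 0.5505 -0.1951  0.092 ]
170.8 B [ 0.551  -0.1951  0.092 ]
170.8 B1 [ 0.551  -0.1949  0.092 ]
slotend [ 0.552  -0.1948  0.092 ]
171.3 A [ 0.5511 -0.1951  0.092 ]
171.3 B [ 0.5515 -0.1953  0.092 ]
171.3 B1 [ 0.5515 -0.1951  0.092 ]
slotend [ 0.5523 -0.1948  0.092 ]
171.8 A [ 0.5516 -0.1951  0.092 ]
171.8 B [ 0.552  -0.1956  0.092 ]
171.8 B1 [ 0.5521 -0.1954  0.092 ]
slotend [ 0.5526 -0.1949  0.092 ]
[[ 5.48371614e-01 -1.29291404e-01  1.09866463e-01  5.01104109e-04]
 [ 5.78692686e-01 -1.35597312e-01  6.56407669e-02  3.49604187e-04]]
```

```bash
sed -i 's/^MOUTH=.*/MOUTH=np.array([.5524,-.1955,.092]); YAW=171.6/' h.py; python3 - <<'E'
from station import manip
from h import *
st=manip.sense()
for o in(.012,):
  P,T=tcp_for(o);print(go(st,P,T))
E
```

```text
(array([-0.028,  0.107, -1.931]), array([-0.062, -0.002,  0.046]))
```

>>> {"op": "carry_out", "data": {
  "commands": [
    [[-0.02,0.1,-0.5,-0.06,0,0.05,10],[-0.03,0.1,-1,-0.06,0,0.05,10],[-0.03,0.1,-1.5,-0.06,0,0.05,10],[-0.03,0.1,-1.93,-0.06,0,0.05,10],[-0.03,0.1,-1.93,-0.06,0,0.05,10]]
  ]
}}

```text
t: 7.55
tcp_pos: [0.6712, -0.213, 0.1692]
tool_rot: [0.035, 0.462, -0.065, 0.884]
force: [-0.5, 0.7, -1.4]
finger_gap: 0.257
```

```bash
python3 - <<'E'
from station import manip
from h import *
for k in range(2):
  a=manip.snapshot("scene");st=manip.sense()
  P,T=tcp_for(.012);print(go(st,P,T),st["force"])
save(a,"sc4");w=manip.snapshot("wrist");save(w,"w4");crop(w,0,0,512,384,1.5,"w4.png");crop(a,165,170,245,260,8,"sc4.png",proj(a,[MOUTH+slotR()@np.array([0,y,0]) for y in(-.032,.032)]))
E
```

```text
(array([-0.005,  0.015,  0.026]), array([-0.014, -0.015, -0.004])) [ 0.14379488 -0.38083129 -1.29270307]
(array([-0.001,  0.028, -0.02 ]), array([-0.007,  0.004,  0.003])) [ 0.92775821  0.06815955 -1.53489506]
```

View pics/sc4.png

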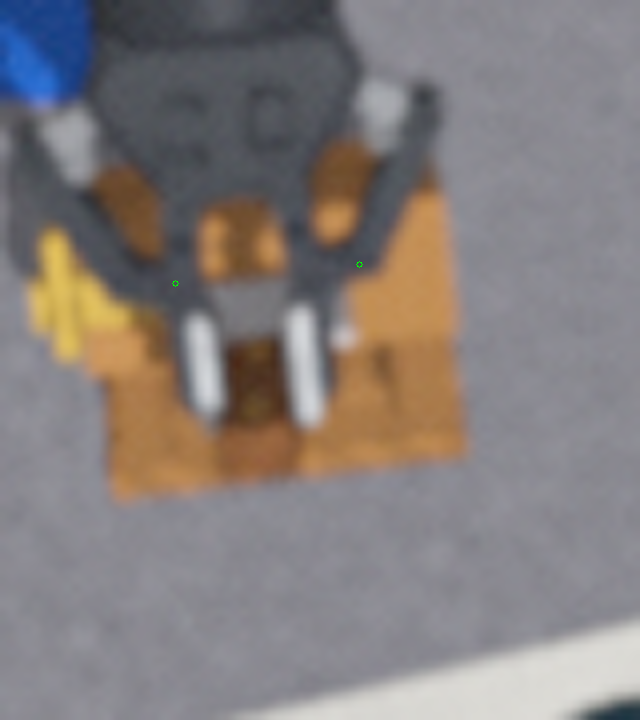

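View pics/w4.png

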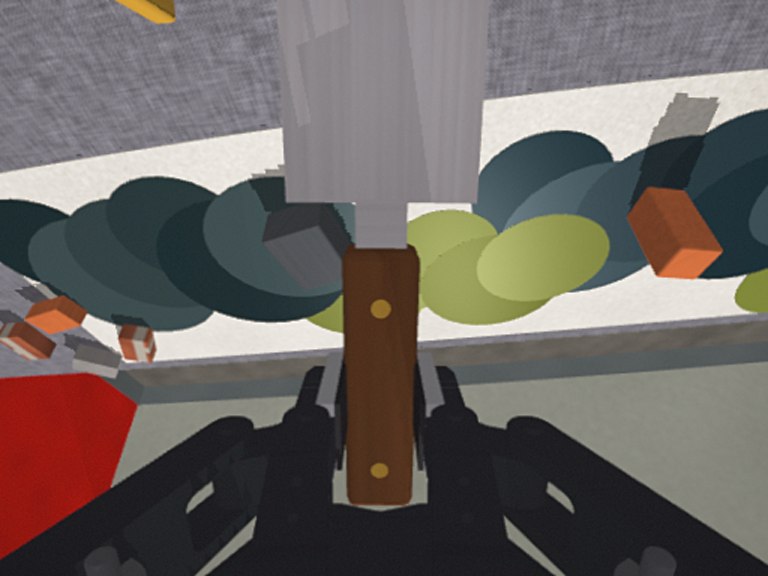

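>>> {"op": "carry_out", "data": {
  "commands": [
    [[0,0.02,-0.2,0,0,0,10],[0,0.02,-0.4,0,0,0,10],[0,0.02,-0.55,0,0,0,10],[0,0.02,-0.7,0,0,0,10],[0,0.02,-0.8,0,0,0,10]]
  ]
}}

```text
t: 8.2
tcp_pos: [0.6568, -0.2109, 0.1592]
tool_rot: [0.034, 0.46, -0.065, 0.885]
force: [-1.0, -0.4, -1.2]
finger_gap: 0.254
```

```bash
cat > chk.py <<'E'
from station import manip
from h import *
import sys
st=manip.sense();S=slotR()
P,T=tcp_for(0);e=S.T@(st["tcp_pos"]-P)*1000
print("depth,dy,dz mm",e.round(1),"rot(slot axes,deg)",np.degrees(S.T@(R.from_quat(st["tool_rot"])*T.inv()).as_rotvec()).round(2),"F slot",(S.T@st["force"]).round(1),"M",(S.T@st["ft_torque"]).round(2),"t",st["t"],"gap",round(st["finger_gap"]*85.4,1))
E
python3 chk.py
```

```text
depth,dy,dz mm [ 7.9 -0.1  0. ] rot(slot axes,deg) [-0.    0.01 -0.01] F slot [ 1.5  0.5 -0.5] M [ 0.01 -0.43  0.04] t 8.2 gap 21.7
```

>>> {"op": "carry_out", "data": {
  "commands": [
    [[0,0,-0.12,0,0,0,10],[0,0,-0.24,0,0,0,10],[0,0,-0.36,0,0,0,10],[0,0,-0.48,0,0,0,10],[0,0,-0.6,0,0,0,10]]
  ]
}}

```text
t: 8.7
tcp_pos: [0.6476, -0.2088, 0.154]
tool_rot: [0.034, 0.464, -0.066, 0.883]
force: [1.6, -1.7, -3.0]
finger_gap: 0.26
```

```bash
python3 chk.py
```

```text
depth,dy,dz mm [18.5 -0.8  1.2] rot(slot axes,deg) [ 0.12 -0.45 -0.1 ] F slot [ 0.3  1.4 -3.5] M [-0.03 -0.15 -0.01] t 8.7 gap 22.2
```

>>> {"op": "carry_out", "data": {
  "commands": [
    [[0,0,0,0,0,0,10],[0,0,0,0,0,0,10],[0,0,0,0,0,0,10],[0,0,0,0,0,0,10],[0,0,0,0,0,0,10]]
  ]
}}

```text
t: 9.2
tcp_pos: [0.6474, -0.2087, 0.1538]
tool_rot: [0.034, 0.464, -0.066, 0.883]
force: [0.0, -0.5, -2.4]
finger_gap: 0.259
```

```bash
python3 chk.py
```

```text
depth,dy,dz mm [18.8 -0.9  1.1] rot(slot axes,deg) [ 0.1  -0.47 -0.1 ] F slot [ 1.3  0.5 -2. ] M [ 0.09 -0.27  0.04] t 9.2 gap 22.1
```

```bash
python3 - <<'E'
from station import manip
st=manip.sense();print(st["q"].round(3),st["tau"].round(1))
E
```

```text
[-0.582  0.583  1.821  0.941  0.298 -2.854] [  0.1 -42.1 -12.1   0.6  -0.5   0. ]
```

>>> {"op": "carry_out", "data": {
  "commands": [
    [[0,0,0.2,0,0,0,10],[0,0,0.5,0,0,0,10],[0,0,1,0,0,0,10],[0,0,2,0,0,0,10],[0,0,3.4,0,0,0,10]]
  ]
}}

```text
t: 9.7
tcp_pos: [0.7151, -0.2181, 0.2005]
tool_rot: [0.036, 0.467, -0.066, 0.881]
force: [1.9, 0.6, -0.8]
finger_gap: 0.26
```

```bash
python3 chk.py; python3 - <<'E'
from station import manip
from h import *
st=manip.sense();print(st["q"].round(3))
y=-np.array([.1045,-.9945,0])
for z in(.15,.006):print(go(st,[.5385,.0570,z],toolR([0,0,-1],y)))
E
```

```text
depth,dy,dz mm [-64.   -1.4   0.2] rot(slot axes,deg) [ 0.02 -0.79 -0.2 ] F slot [-1.  -0.8 -1.7] M [-0.01 -0.33  0.03] t 9.7 gap 22.2
[-0.53   0.577  1.616  0.519  0.437 -2.367]
(array([-3.164,  9.824, -8.278]), array([-2.834,  6.807,  0.85 ]))
(array([  1.6  ,   9.814, -11.516]), array([-2.834,  6.807,  0.85 ]))
```

>>> {"op": "carry_out", "data": {
  "commands": [
    [[-0.6,2,-1.2,0,0,0,10],[-1.2,4,-2.8,-0.6,1.4,0.2,10],[-1.9,6,-4.5,-1.2,2.8,0.4,10],[-2.5,8,-6.5,-1.8,4.2,0.6,10],[-3.16,9.8,-8.3,-2.4,5.6,0.7,10]]
  ]
}}

```text
t: 10.2
tcp_pos: [0.588, -0.0111, 0.1661]
tool_rot: [-0.029, 0.668, 0.019, 0.744]
force: [0.8, 1.0, -1.8]
finger_gap: 0.255
```

```bash
python3 - <<'E'
from station import manip
from h import *
st=manip.sense();print(st["q"].round(3),st["tcp_pos"])
y=-np.array([.1045,-.9945,0])
for z in(.15,.006):print(go(st,[.5385,.0570,z],toolR([0,0,-1],y)))
E
```

```text
[-0.216  0.524  1.673  0.018  0.836 -1.866] [ 0.58797414 -0.01107878  0.16607845]
(array([ 0.399,  2.86 , -1.845]), array([-0.419,  1.226,  0.218]))
(array([ 6.125,  2.959, -2.462]), array([-0.419,  1.226,  0.218]))
```

>>> {"op": "carry_out", "data": {
  "commands": [
    [[0.4,1.5,-1,-0.4,1.2,0.2,10],[0.4,2.8,-1.8,-0.4,1.2,0.2,10],[0.4,2.8,-1.8,-0.4,1.2,0.2,10],[0.4,2.8,-1.8,-0.4,1.2,0.2,10],[0.4,2.8,-1.8,-0.4,1.2,0.2,10]]
  ]
}}

```text
t: 10.7
tcp_pos: [0.5418, 0.0541, 0.1497]
tool_rot: [-0.036, 0.703, 0.036, 0.709]
force: [-0.5, -0.9, -1.6]
finger_gap: 0.253
```

```bash
python3 - <<'E'
from station import manip
from h import *
st=manip.sense();print(st["q"].round(3),st["tcp_pos"])
y=-np.array([.1045,-.9945,0])
for z in(.15,.006):print(go(st,[.5385,.0570,z],toolR([0,0,-1],y)))
E
```

```text
[-0.106  0.531  1.719  0.     0.884 -1.779] [0.54181286 0.05406699 0.14974066]
(array([-0.011,  0.13 , -0.12 ]), array([-0.035,  0.087,  0.016]))
(array([ 5.748,  0.138, -0.163]), array([-0.035,  0.087,  0.016]))
```

>>> {"op": "carry_out", "data": {
  "commands": [
    [[1.5,0.1,-0.15,0,0.09,0,10],[3,0.1,-0.15,0,0.09,0,10],[4.5,0.1,-0.15,0,0.09,0,10],[5.3,0.1,-0.15,0,0.09,0,10],[5.6,0.1,-0.15,0,0.09,0,10]]
  ]
}}

```text
t: 11.2
tcp_pos: [0.5373, 0.0555, 0.0071]
tool_rot: [-0.036, 0.708, 0.035, 0.704]
force: [-1.0, -0.1, -1.1]
finger_gap: 0.263
```

>>> {"op": "carry_out", "data": {
  "commands": [
    [[0.05,0,0,0,0,0,10],[0.1,0,0,0,0,0,10],[0.15,0,0,0,0,0,10],[0.15,0,0,0,0,0,10],[0.15,0,0,0,0,0,10]]
  ]
}}

```text
t: 11.7
tcp_pos: [0.5379, 0.0568, 0.0063]
tool_rot: [-0.037, 0.707, 0.036, 0.706]
force: [-0.7, 0.5, -0.6]
finger_gap: 0.259
```

>>> {"op": "carry_out", "data": {
  "commands": [
    [[0.05,0,0,0,0,0,10],[0.1,0,0,0,0,0,10],[0.1,0,0,0,0,0,10],[0.1,0,0,0,0,0,30],[0.1,0,0,0,0,0,45]]
  ]
}}

```text
t: 12.2
tcp_pos: [0.5374, 0.0568, 0.0029]
tool_rot: [-0.036, 0.707, 0.036, 0.705]
force: [0.1, 0.4, -0.0]
finger_gap: 0.506
```

>>> {"op": "carry_out", "data": {
  "commands": [
    [[0,0,0,0,0,0,50],[0,0,0,0,0,0,50],[-0.8,0,0,0,0,0,55],[-2.4,0,0,0,0,0,55],[-4,0,0,0,0,0,55]]
  ]
}}

```text
t: 12.7
tcp_pos: [0.5367, 0.0569, 0.1032]
tool_rot: [-0.036, 0.708, 0.036, 0.704]
force: [0.5, 0.3, -0.6]
finger_gap: 0.642
```

>>> {"op": "carry_out", "data": {
  "commands": [
    [[-1,0,0,1.7,0,0,60],[-2,0,0,3.4,0,0,60],[-2,0,0,5.1,0,0,60],[-2,0,0,6.8,0,0,60],[-2,0,0,8.5,0,0,60]]
  ]
}}

```text
t: 13.2
tcp_pos: [0.5376, 0.057, 0.1533]
tool_rot: [0.224, 0.671, -0.225, 0.67]
force: [-0.3, 0.3, -0.2]
finger_gap: 0.703
```

>>> {"op": "carry_out", "data": {
  "commands": [
    [[0,0,0,1.7,0,0,60],[0,0,0,3.4,0,0,60],[0,0,0,5.1,0,0,60],[0,0,0,6.8,0,0,60],[0,0,0,8.5,0,0,60]]
  ]
}}

```text
t: 13.7
tcp_pos: [0.5375, 0.057, 0.1528]
tool_rot: [0.451, 0.544, -0.453, 0.543]
force: [0.3, 0.4, -0.4]
finger_gap: 0.703
```

```bash
python3 - <<'E'
from station import manip
from h import *
st=manip.sense();print(st["q"].round(3),st["tcp_pos"])
y=np.array([.1045,-.9945,0])
print(go(st,[.5385,.0570,.16],toolR([0,0,-1],y)))
E
```

```text
[-0.101  0.525  1.719 -0.002  0.9   -0.283] [0.53745343 0.05696354 0.15279076]
(array([-0.288,  0.041,  0.006]), array([18.9  ,  0.033,  0.024]))
```

>>> {"op": "carry_out", "data": {
  "commands": [
    [[0,0,0,1.7,0,0,60],[0,0,0,3.4,0,0,60],[0,0,0,5.1,0,0,60],[0,0,0,6.8,0,0,60],[0,0,0,8.5,0,0,60]]
  ]
}}

```text
t: 14.2
tcp_pos: [0.5374, 0.057, 0.1528]
tool_rot: [-0.617, -0.343, 0.62, -0.343]
force: [-0.0, 0.1, 0.1]
finger_gap: 0.706
```

>>> {"op": "carry_out", "data": {
  "commands": [
    [[0,0,0,1.7,0,0,60],[0,0,0,3.4,0,0,60],[0,0,0,5.1,0,0,60],[0,0,0,6.8,0,0,60],[0,0,0,8.5,0,0,60]]
  ]
}}

```text
t: 14.7
tcp_pos: [0.5374, 0.057, 0.1528]
tool_rot: [-0.7, -0.095, 0.702, -0.096]
force: [-0.7, 0.7, -0.0]
finger_gap: 0.704
```

>>> {"op": "carry_out", "data": {
  "commands": [
    [[0,0,0,1.2,0,0,60],[0,0,0,1.9,0,0,60],[0,0,0,1.9,0,0,60],[0,0,0,1.9,0,0,60],[0,0,0,1.9,0,0,60]]
  ]
}}

```text
t: 15.2
tcp_pos: [0.5376, 0.057, 0.1529]
tool_rot: [-0.705, -0.039, 0.707, -0.04]
force: [-0.4, 0.1, 0.7]
finger_gap: 0.704
```

```bash
python3 - <<'E'
from station import manip
from h import *
st=manip.sense();print(st["q"].round(3),st["tcp_pos"])
y=np.array([.1045,-.9945,0])
print(go(st,[.538,.0570,.004],toolR([0,0,-1],y)))
s=manip.snapshot("wrist");t=manip.snapshot("top")
O=np.array([.538,.057]);d=np.array([-.9945,-.1045])
pts=[[*(O+d*t_),z] for t_,z in ((-.0475,.018),(.0475,.018),(.0615,.011),(.1335,.011))]
crop(s,0,0,512,384,1.5,"w5.png",proj(s,pts));crop(t,200,150,360,250,5,"t5.png",proj(t,pts))
E
```

```text
[-0.101  0.525  1.719 -0.002  0.9    1.359] [0.53762764 0.05696241 0.15288288]
(array([ 5.955e+00, -4.000e-03, -3.200e-02]), array([ 0.081,  0.032, -0.007]))
```

View pics/w5.png

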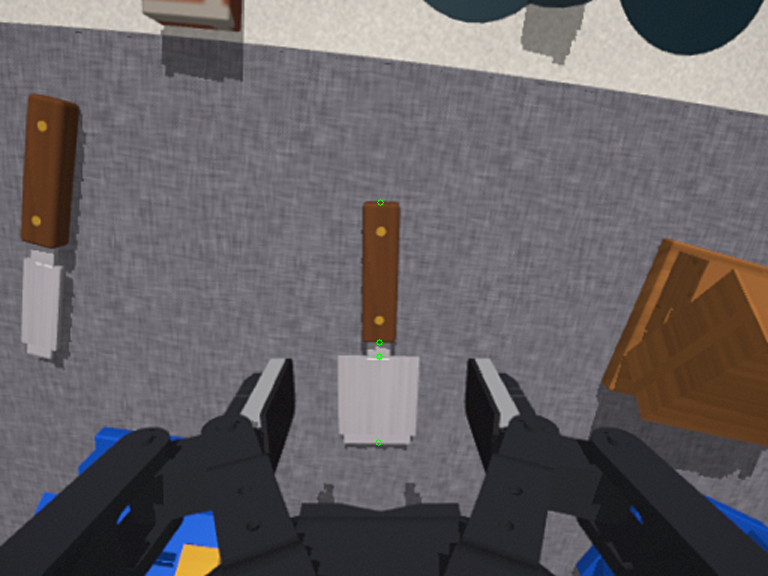

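View pics/t5.png

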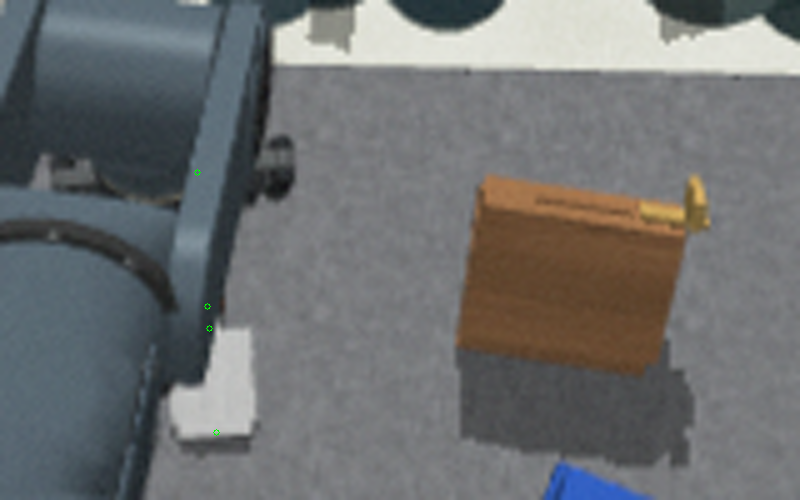

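>>> {"op": "carry_out", "data": {
  "commands": [
    [[1.5,0,-0.03,0.08,0,0,60],[3,0,-0.03,0.08,0,0,60],[4.5,0,-0.03,0.08,0,0,60],[5.5,0,-0.03,0.08,0,0,50],[5.9,0,-0.03,0.08,0,0,40]]
  ]
}}

```text
t: 15.8
tcp_pos: [0.5366, 0.057, 0.003]
tool_rot: [-0.704, -0.037, 0.709, -0.037]
force: [-0.5, 0.5, 0.1]
finger_gap: 0.469
```

>>> {"op": "carry_out", "data": {
  "commands": [
    [[0.06,0,0,0,0,0,40],[0.06,0,0,0,0,0,30],[0.06,0,0,0,0,0,20],[0.06,0,0,0,0,0,10],[0.06,0,0,0,0,0,10]]
  ],
  "force": 80
}}

```text
t: 16.3
tcp_pos: [0.5393, 0.0568, 0.0054]
tool_rot: [0.706, 0.036, -0.706, 0.037]
force: [0.1, 0.3, 6.1]
finger_gap: 0.252
```

```bash
python3 - <<'E'
from station import manip
from h import *
st=manip.sense();print(st["tcp_pos"],st["force"],st["finger_gap"]*85.4)
y=np.array([.1045,-.9945,0])
print(go(st,[.538,.0570,.004],toolR([0,0,-1],y)))
E
```

```text
[0.53925836 0.0568407  0.00541508] [0.11414744 0.33217629 6.06327447] 21.487229983545596
(array([ 0.057, -0.012,  0.049]), array([-0.008, -0.005, -0.015]))
```

>>> {"op": "carry_out", "data": {
  "commands": [
    [[0,0,0,0,0,0,10],[-0.3,0,0,0,0,0,10],[-1.2,0,0,0,0,0,10],[-3,0,0,0,0,0,10],[-5,0,0,0,0,0,10]]
  ]
}}

```text
t: 16.8
tcp_pos: [0.5368, 0.0571, 0.1292]
tool_rot: [-0.704, -0.037, 0.709, -0.037]
force: [0.7, -0.4, -1.3]
finger_gap: 0.253
```

>>> {"op": "carry_out", "data": {
  "commands": [
    [[-1,0,0,0,0,0,10],[-2.5,0,0,0,0,0,10],[-2.5,0,0,0,0,0,10],[-2.5,0,0,0,0,0,10],[-2.5,0,0,0,0,0,10]]
  ]
}}

```text
t: 17.3
tcp_pos: [0.5371, 0.0572, 0.1902]
tool_rot: [-0.704, -0.037, 0.708, -0.037]
force: [0.4, -0.2, -1.8]
finger_gap: 0.26
```

```bash
python3 - <<'E'
from h import *
src=open("h.py").read()
i=src.index("def s2t"); j=src.index("def t2w")
src=src[:i]+'def s2t(p,x0=0.0,h=.005): p=np.atleast_2d(p); return np.c_[h-p[:,2],p[:,1],x0+p[:,0]]\n'+src[j:]
i=src.index("def tcp_for")
src=src[:i]+'''def tcp_for(out,x0=0.0,h=.005,dy=0,dz=0,mouth=None,yaw=None):
    S=slotR(yaw); T=np.c_[-S[:,2],S[:,1],S[:,0]]
    tip=(MOUTH if mouth is None else mouth)+S@np.array([-out,dy,dz])
    return tip-T@np.array([h-.009,0,x0+.1335]), R.from_matrix(T)
'''
open("h.py","w").write(src)
E
python3 - <<'E'
from station import manip
from h import *
s=manip.snapshot("wrist");st=manip.sense();save(s,"w6")
print(st["tcp_pos"],st["q"].round(3))
M=np.array([[47.5,12,18],[47.5,-12,18],[-47.5,12,18],[-47.5,-12,18],[61.5,29,11],[61.5,-29,11],[29.7,0,18],[-29.7,0,18],[133.5,25,11],[133.5,-25,11]])/1000
pp=proj(s,t2w(st,s2t(M)));print(pp.round(1).tolist())
crop(s,130,60,390,384,2,"w6.png",pp)
print(go(st,*tcp_for(.06)))
E
```

```text
[0.53710939 0.05721003 0.18991093] [-1.000e-01  4.710e-01  1.685e+00 -1.000e-03  9.920e-01  1.368e+00]
[[274.5, 336.7], [231.2, 336.7], [279.3, 168.0], [226.3, 168.0], [301.8, 346.5], [204.0, 346.4], [252.9, 310.3], [252.8, 205.2], [289.7, 428.3], [216.1, 428.2]]
(array([-0.43 , 11.712, -5.789]), array([2.784, 7.036, 0.869]))
```

View pics/w6.png

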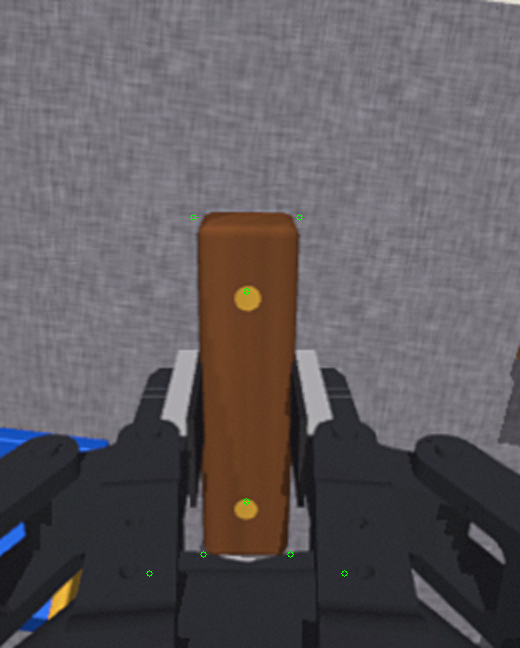

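```bash
python3 - <<'E'
from h import *
for n in("w2","w4","w6"):
    s=load(n); hsv=cv2.cvtColor(s["image"],cv2.COLOR_RGB2HSV)
    m=((hsv[...,0]>17)&(hsv[...,0]<30)&(hsv[...,1]>130)&(hsv[...,2]>110)).astype(np.uint8)
    m[:,:235]=0;m[:,270:]=0
    k,l,t,c=cv2.connectedComponentsWithStats(m)
    q=[c[i] for i in range(1,k) if t[i,4]>15]
    K,D,_,_=cam(s);u=cv2.undistortPoints(np.array(q).reshape(-1,1,2),K,D).reshape(-1,2)
    print(n,np.round(q,2).tolist(),[t[i].tolist() for i in range(1,k) if t[i,4]>15],"spacing slope",np.linalg.norm(u[0]-u[-1]))
E
```

```text
w2 [[253.42, 205.67], [252.55, 313.37]] [[247, 200, 14, 12, 132], [247, 309, 12, 10, 95]] spacing slope 0.3701762088939395
w4 [[253.27, 205.55], [252.6, 313.24]] [[247, 200, 14, 12, 130], [247, 309, 12, 10, 90]] spacing slope 0.3701483151532274
w6 [[253.45, 208.78], [252.54, 314.22]] [[247, 203, 14, 13, 128], [247, 310, 12, 10, 89]] spacing slope 0.36258333434854867
```

```bash
python3 - <<'E'
from h import *
from scipy.optimize import least_squares
w1=load("w1"); hsv=cv2.cvtColor(w1["image"],cv2.COLOR_RGB2HSV)
m=((hsv[...,0]>17)&(hsv[...,0]<30)&(hsv[...,1]>120)&(hsv[...,2]>100)).astype(np.uint8);m[:,:240]=0;m[:,265:]=0
k,l,t,c=cv2.connectedComponentsWithStats(m);q=[c[i] for i in range(1,k) if t[i,4]>5];print(q)
P=plane(w1,q,.018);D2=np.linalg.norm(P[0]-P[-1]);print(P,"spacing",D2)
# camera in tool frame, mapping from w6 pose
def solve(s,q,st_p,st_q,sgn,D2):
    T=R.from_quat(st_q)
    def f(v): return (proj(s,[st_p+T.apply([v[0]-.018,0,v[1]+sg*D2/2]) for sg in(-1,1)])-np.array(q))[:,1]
    return least_squares(f,[.004,0]).x
for d in(.059,D2,.060):
    print(d,"w2",solve(load("w2"),[[253.42,205.67],[252.55,313.37]],np.array([.53838,.05695,.20306]),[-.03728,.70596,.03722,.70629],1,d),
    "w6",solve(load("w6"),[[253.45,208.78],[252.54,314.22]],np.array([.53711,.05721,.18991]),[-.704,-.037,.708,-.037],1,d))
E
```

```text
[array([253.96969697, 153.81818182]), array([253.59259259, 211.92592593])]
[[0.50854791 0.05560438 0.018     ]
 [0.56854337 0.06161358 0.018     ]] spacing 0.06029564968700385
0.059 w2 [ 0.0008504  -0.00166653] w6 [0.00240991 0.00061694]
0.06029564968700385 w2 [ 3.61298577e-03 -5.17890784e-05] w6 [0.00521445 0.0022835 ]
0.06 w2 [ 0.0029826  -0.00042025] w6 [0.00457449 0.00190321]
```

```bash
sed -i 's/x0=0.0,h=.005/x0=.0018,h=.0051/' h.py; python3 - <<'E'
from station import manip
from h import *
st=manip.sense();print(go(st,*tcp_for(.06)))
E
```

```text
(array([-0.475, 11.726, -5.844]), array([2.784, 7.036, 0.869]))
```

>>> {"op": "carry_out", "data": {
  "commands": [
    [[-1,1.5,-0.8,0.5,1.4,0.2,10],[-1,3.5,-2,1.1,2.8,0.4,10],[-1,5.5,-3.2,1.7,4.2,0.6,10],[-0.8,7.5,-4.4,2.2,5.6,0.8,10],[-0.6,9,-5,2.8,7,0.88,10]]
  ]
}}

```text
t: 17.85
tcp_pos: [0.6732, -0.1298, 0.2074]
tool_rot: [0.879, -0.059, -0.472, -0.031]
force: [1.4, 1.6, -0.7]
finger_gap: 0.254
```

>>> {"op": "carry_out", "data": {
  "commands": [
    [[0,0,0,0,0,0,10],[0,0,0,0,0,0,10],[0,0,0,0,0,0,10],[0,0,0,0,0,0,10],[0,0,0,0,0,0,10]]
  ]
}}

```text
t: 18.35
tcp_pos: [0.6732, -0.1264, 0.2093]
tool_rot: [0.879, -0.057, -0.473, -0.03]
force: [0.1, -0.1, -1.5]
finger_gap: 0.258
```

```bash
python3 - <<'E'
from station import manip
from h import *
st=manip.sense();print(go(st,*tcp_for(.06)),st["tcp_pos"],st["q"].round(2))
E
```

```text
(array([ 1.415,  3.478, -1.521]), array([0.174, 0.314, 0.11 ])) [ 0.67323777 -0.12638656  0.20934768] [-0.42  0.49  1.76  0.46  0.36  0.89]
```

>>> {"op": "carry_out", "data": {
  "commands": [
    [[0.2,1,-0.2,0.17,0.3,0.1,10],[0.5,2,-0.6,0.17,0.3,0.1,10],[1,3,-1,0.17,0.31,0.1,10],[1.4,3.5,-1.5,0.17,0.31,0.1,10],[1.4,3.5,-1.5,0.17,0.31,0.1,10]]
  ]
}}

```text
t: 18.85
tcp_pos: [0.714, -0.2234, 0.2016]
tool_rot: [0.885, -0.066, -0.459, -0.034]
force: [-0.0, 0.7, -1.2]
finger_gap: 0.253
```

>>> {"op": "carry_out", "data": {
  "commands": [
    [[0,0,0,0,0,0,10],[0,0,0,0,0,0,10],[0,0,0,0,0,0,10],[0,0,0,0,0,0,10],[0,0,0,0,0,0,10]]
  ]
}}

```text
t: 19.35
tcp_pos: [0.7118, -0.2204, 0.2007]
tool_rot: [0.885, -0.065, -0.461, -0.034]
force: [0.6, -0.2, -2.2]
finger_gap: 0.252
```

```bash
python3 - <<'E'
from station import manip
from h import *
st=manip.sense();print(go(st,*tcp_for(.008)),st["tcp_pos"],st["q"].round(2))
E
python3 chk.py
```

```text
(array([ 0.017, -0.051,  2.048]), array([-0.01 ,  0.004,  0.003])) [ 0.71181107 -0.22037268  0.20071103] [-0.54  0.57  1.63  0.57  0.42  0.72]
depth,dy,dz mm [-59.2   1.3   0.4] rot(slot axes,deg) [-0.02 -0.02 -0.05] F slot [ 0.7  0.1 -2.1] M [ 0.07 -0.42  0.07] t 19.35 gap 21.6
```

>>> {"op": "carry_out", "data": {
  "commands": [
    [[0.02,-0.05,0.6,0,0,0,10],[0.02,-0.05,1.2,0,0,0,10],[0.02,-0.05,1.7,0,0,0,10],[0.02,-0.05,2.05,0,0,0,10],[0.02,-0.05,2.05,0,0,0,10]]
  ]
}}

```text
t: 19.85
tcp_pos: [0.6695, -0.2128, 0.1696]
tool_rot: [0.884, -0.065, -0.462, -0.035]
force: [1.0, 0.3, -1.2]
finger_gap: 0.257
```

>>> {"op": "carry_out", "data": {
  "commands": [
    [[0,0,0,0,0,0,10],[0,0,0.2,0,0,0,10],[0,0,0.4,0,0,0,10],[0,0,0.6,0,0,0,10],[0,0,0.7,0,0,0,10]]
  ]
}}

```text
t: 20.35
tcp_pos: [0.6572, -0.2117, 0.1612]
tool_rot: [0.885, -0.065, -0.46, -0.034]
force: [-0.1, -0.6, -1.5]
finger_gap: 0.254
```

```bash
python3 chk.py
```

```text
depth,dy,dz mm [ 8.7  0.7 -0.3] rot(slot axes,deg) [ 0.03  0.05 -0.06] F slot [ 0.9  0.6 -1.2] M [ 0.   -0.36  0.07] t 20.35 gap 21.7
```

>>> {"op": "carry_out", "data": {
  "commands": [
    [[0,0,0.2,0,0,0,10],[0,0,0.4,0,0,0,10],[0,0,0.6,0,0,0,10],[0,0,0.8,0,0,0,10],[0,0,0.8,0,0,0,10]]
  ]
}}

```text
t: 20.85
tcp_pos: [0.6405, -0.2091, 0.1492]
tool_rot: [0.885, -0.065, -0.461, -0.035]
force: [-0.1, -0.2, -0.5]
finger_gap: 0.258
```

```bash
python3 chk.py
```

```text
depth,dy,dz mm [29.4  0.5 -0.4] rot(slot axes,deg) [ 0.01 -0.02 -0.1 ] F slot [ 0.3  0.2 -0.4] M [-0.01 -0.39  0.03] t 20.85 gap 22.1
```

>>> {"op": "carry_out", "data": {
  "commands": [
    [[0,0,0.25,0,0,0,10],[0,0,0.5,0,0,0,10],[0,0,0.75,0,0,0,10],[0,0,1,0,0,0,10],[0,0,1.2,0,0,0,10]]
  ]
}}

```text
t: 21.35
tcp_pos: [0.6168, -0.2059, 0.1325]
tool_rot: [0.885, -0.066, -0.46, -0.034]
force: [0.3, 0.1, -1.8]
finger_gap: 0.255
```

```bash
python3 chk.py
```

```text
depth,dy,dz mm [58.6  0.9 -0.3] rot(slot axes,deg) [ 0.05  0.06 -0.06] F slot [ 0.8 -0.1 -1.6] M [-0.01 -0.42  0.05] t 21.35 gap 21.8
```

>>> {"op": "carry_out", "data": {
  "commands": [
    [[0,0,0.15,0,0,0,10],[0,0,0.3,0,0,0,10],[0,0,0.45,0,0,0,10],[0,0,0.55,0,0,0,10],[0,0,0.64,0,0,0,10]]
  ]
}}

```text
t: 21.85
tcp_pos: [0.6037, -0.2038, 0.1232]
tool_rot: [0.885, -0.066, -0.46, -0.034]
force: [-0.7, 0.2, -1.6]
finger_gap: 0.253
```

```bash
python3 chk.py;python3 -c "
from station import manip
print(manip.sense()['q'].round(2))"
```

```text
depth,dy,dz mm [74.8  0.8 -0.3] rot(slot axes,deg) [ 0.04  0.04 -0.06] F slot [ 1.5 -0.1 -0.9] M [ 0.04 -0.42 -0.04] t 21.85 gap 21.6
[-0.63  0.61  1.95  1.48  0.27 -0.31]
```

>>> {"op": "carry_out", "data": {
  "commands": [
    [[0,0,0.04,0,0,0,10],[0,0,0.08,0,0,0,10],[0,0,0.12,0,0,0,10],[0,0,0.16,0,0,0,10],[0,0,0.2,0,0,0,10]]
  ]
}}

```text
t: 22.35
tcp_pos: [0.6018, -0.2035, 0.122]
tool_rot: [0.886, -0.065, -0.458, -0.034]
force: [7.6, -0.4, 4.5]
finger_gap: 0.254
```

```bash
python3 chk.py
```

```text
depth,dy,dz mm [77.   0.7 -0.2] rot(slot axes,deg) [-0.04  0.33 -0.05] F slot [-8.8 -0.7 -0.6] M [-0.24  0.94 -0.01] t 22.35 gap 21.7
```

>>> {"op": "carry_out", "data": {
  "commands": [
    [[0,0,0.06,0,0,0,10],[0,0,0.06,0,0,0,10],[0,0,0.06,0,0,0,10],[0,0,0,0,0,0,10],[0,0,-0.08,0,0,0,10]]
  ]
}}

```text
t: 22.85
tcp_pos: [0.6019, -0.2034, 0.1222]
tool_rot: [0.885, -0.065, -0.46, -0.034]
force: [2.6, 0.5, 0.5]
finger_gap: 0.257
```

```bash
python3 chk.py
```

```text
depth,dy,dz mm [76.9  0.6 -0.2] rot(slot axes,deg) [ 0.02  0.12 -0.04] F slot [-2.4 -0.9 -1. ] M [-0.11  0.1  -0.01] t 22.85 gap 21.9
```

>>> {"op": "carry_out", "data": {
  "commands": [
    [[0,0,0,0,0,0,25],[0,0,0,0,0,0,35],[0,0,0,0,0,0,42],[0,0,0,0,0,0,42],[0,0,0,0,0,0,42]]
  ]
}}

```text
t: 23.35
tcp_pos: [0.6004, -0.203, 0.1208]
tool_rot: [0.884, -0.065, -0.461, -0.035]
force: [-0.2, 0.3, 0.4]
finger_gap: 0.492
```

>>> {"op": "carry_out", "data": {
  "commands": [
    [[-0.3,0,0,0,0,0,42],[-1,0,0,0,0,0,42],[-2,0,0,0,0,0,42],[-3.2,0,0,0,0,0,42],[-4.4,0,0,0,0,0,42]]
  ]
}}

```text
t: 23.85
tcp_pos: [0.5374, -0.1936, 0.2115]
tool_rot: [0.884, -0.065, -0.461, -0.035]
force: [-0.7, 0.3, 0.1]
finger_gap: 0.495
```

```bash
python3 chk.py;python3 - <<'E'
from station import manip
from h import *
a=manip.snapshot("scene");w=manip.snapshot("wrist");save(a,"sc7");save(w,"w7")
S=slotR();P=lambda x,y,z:MOUTH+S@np.array([x,y,z])/1000
pts=[P(-8,0,9),P(-103,0,9),P(-28,64,8),P(-28,72,8)]
crop(a,160,150,260,250,7,"sc7.png",proj(a,pts));crop(w,0,0,512,384,1.5,"w7.png",proj(w,pts))
print(manip.sense()["q"].round(2))
E
```

```text
depth,dy,dz mm [ 79.1   0.3 110.4] rot(slot axes,deg) [-0.02 -0.1  -0.09] F slot [ 0.5 -0.2  0.5] M [-0.01 -0.26  0.05] t 23.85 gap 42.3
[-0.71  0.37  2.04  1.02  0.36  0.11]
```

View pics/sc7.png

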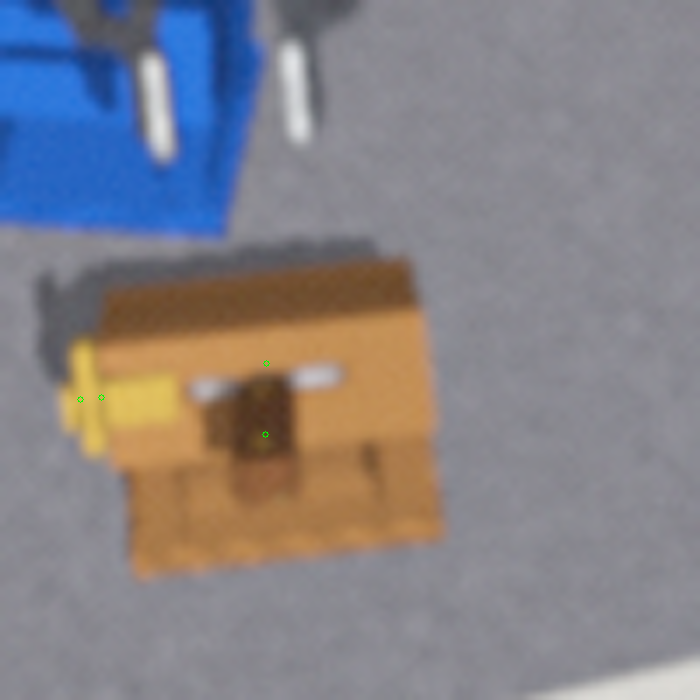

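View pics/w7.png

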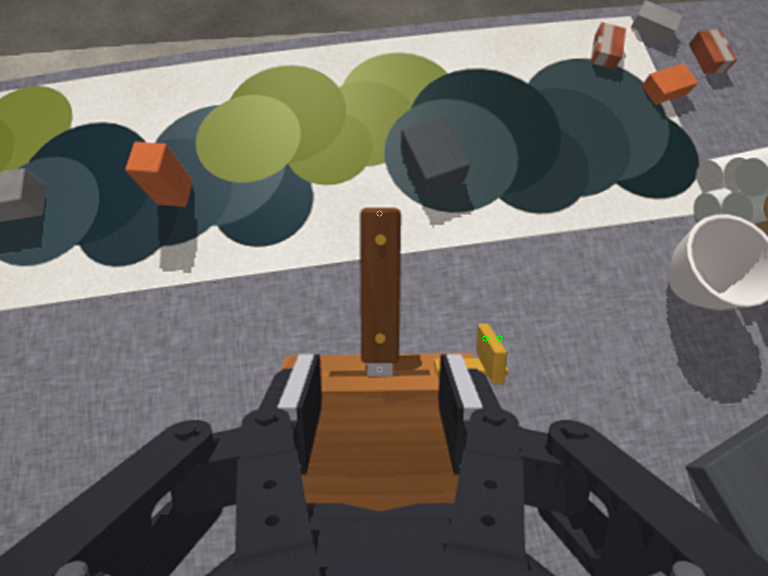

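```bash
python3 - <<'E'
from h import *
from scipy.optimize import least_squares
s=load("w7");hsv=cv2.cvtColor(s["image"],cv2.COLOR_RGB2HSV)
m=((hsv[...,0]>15)&(hsv[...,0]<30)&(hsv[...,1]>120)&(hsv[...,2]>90)).astype(np.uint8);m[:,:245]=0;m[:,262:]=0;m[240:]=0;m[:145]=0
k,l,t,c=cv2.connectedComponentsWithStats(m);q=np.array([c[i] for i in range(1,k) if t[i,4]>5]);print(q)
S=slotR()
# scraper rotated by tilt about y at point x=-36 (mid slot), shifted out
def pts(v):
    out,tilt,dz=v; c_,s_=np.cos(tilt),np.sin(tilt)
    r=[]
    for x in(-85.65,-25.35):
        X=np.array([x+38,0,9.]); X=np.array([c_*X[0]-s_*X[2],0,s_*X[0]+c_*X[2]])+[-38-out,0,dz]
        r.append(MOUTH+S@X/1000)
    return r
q=q[np.argsort(q[:,1])]
for tilt in np.radians([0,1,2,3]):
    r=least_squares(lambda v:(proj(s,pts([v[0],tilt,v[1]]))-q)[:,1],[0,0]);print(np.degrees(tilt),r.x)
print(proj(s,pts([0,0,0])),proj(s,pts([0,.035,-1])))
E
```

```text
[[253.28571429 159.30612245]
 [253.         225.13953488]]
0.0 [ 2.27773394 -2.69735471]
1.0 [ 1.8041386  -3.65637156]
2.0 [ 1.35876637 -4.53728261]
3.0000000000000004 [ 0.94175289 -5.33981954]
[[252.55222374 162.56068699]
 [252.65426027 228.65134447]] [[252.55186602 161.63248919]
 [252.65356587 228.070199  ]]
```

```bash
cat > bolt.py <<'E'
from station import manip
from h import *
import sys
st=manip.sense();S=slotR()
T=R.from_matrix(np.c_[-S[:,2],S[:,1],S[:,0]])
print("tcp slot mm",(S.T@(st["tcp_pos"]-MOUTH)*1000).round(1),"F",(S.T@st["force"]).round(1),"q",st["q"].round(2),"t",st["t"])
if len(sys.argv)>1: print(go(st,MOUTH+S@(np.array(eval(sys.argv[1]))/1000),T))
E
python3 bolt.py "[-22,98,70]"
```

```text
tcp slot mm [-57.6   0.5 108.3] F [0.3 0.3 0.1] q [-0.71  0.37  2.04  1.02  0.36  0.11] t 23.95
(array([1.535, 3.896, 1.428]), array([-0.002, -0.03 , -0.022]))
```

>>> {"op": "carry_out", "data": {
  "commands": [
    [[0,1,0.4,0,0,0,20],[0,2,0.8,0,0,0,0],[0.4,3,1.2,0,0,0,0],[1,3.9,1.4,0,0,0,0],[1.5,3.9,1.4,0,0,0,0]]
  ]
}}

```text
t: 24.45
tcp_pos: [0.5169, -0.2933, 0.1589]
tool_rot: [0.884, -0.068, -0.461, -0.035]
force: [0.1, 0.5, 0.7]
finger_gap: -0.001
```

>>> {"op": "carry_out", "data": {
  "commands": [
    [[0,0,0,0,0,0,0],[0,0,0,0,0,0,0],[0,0,0,0,0,0,0],[0,0,0,0,0,0,0],[0,0,0,0,0,0,0]]
  ]
}}

```text
t: 24.95
tcp_pos: [0.5171, -0.2888, 0.161]
tool_rot: [0.885, -0.065, -0.46, -0.034]
force: [0.1, 0.1, -0.3]
finger_gap: 0.001
```

```bash
python3 bolt.py "[-22,98,0]"; python3 - <<'E'
from station import manip
from h import *
w=manip.snapshot("wrist");save(w,"w8")
S=slotR();P=lambda x,y,z:MOUTH+S@np.array([x,y,z])/1000
pts=[P(-28,72,30),P(-6,72,30),P(-6,64,30),P(-28,64,30),P(-28,72,-14)]
crop(w,0,0,512,384,1.5,"w8.png",proj(w,pts))
E
```

```text
tcp slot mm [-22.1  97.5  68.7] F [ 0.1 -0.1 -0.3] q [-0.9   0.51  2.01  1.22  0.43 -0.28] t 24.95
(array([2.748, 0.019, 0.005]), array([-0.006, -0.003, -0.002]))
```

View pics/w8.png

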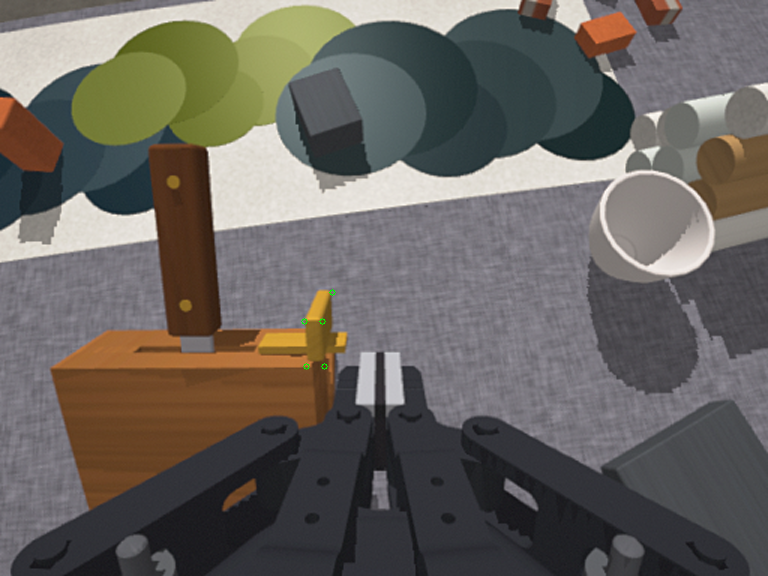

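>>> {"op": "carry_out", "data": {
  "commands": [
    [[0.6,0,0,0,0,0,0],[1.2,0,0,0,0,0,0],[1.8,0,0,0,0,0,0],[2.4,0,0,0,0,0,0],[2.7,0,0,0,0,0,0]]
  ]
}}

```text
t: 25.5
tcp_pos: [0.5557, -0.2948, 0.1045]
tool_rot: [0.884, -0.065, -0.461, -0.034]
force: [-0.4, 0.7, 0.0]
finger_gap: 0.002
```

>>> {"op": "carry_out", "data": {
  "commands": [
    [[0,-0.1,0,0,0,0,0],[0,-0.2,0,0,0,0,0],[0,-0.3,0,0,0,0,0],[0,-0.4,0,0,0,0,0],[0,-0.5,0,0,0,0,0]]
  ]
}}

```text
t: 26.0
tcp_pos: [0.557, -0.2825, 0.1056]
tool_rot: [0.885, -0.066, -0.46, -0.034]
force: [-1.4, -1.9, 1.9]
finger_gap: -0.002
```

```bash
python3 bolt.py "[-22,60,2]"
```

```text
tcp slot mm [-22.   85.4   1.2] F [-0.2  2.1  2.2] q [-0.83  0.64  1.97  1.49  0.37 -0.5 ] t 26.0
(array([-0.031, -1.016, -0.   ]), array([-0.014, -0.001, -0.009]))
```

>>> {"op": "carry_out", "data": {
  "commands": [
    [[0,-0.12,0,0,0,0,0],[0,-0.24,0,0,0,0,0],[0,-0.36,0,0,0,0,0],[0,-0.48,0,0,0,0,0],[0,-0.6,0,0,0,0,0]]
  ]
}}

```text
t: 26.5
tcp_pos: [0.5594, -0.2676, 0.1052]
tool_rot: [0.885, -0.065, -0.461, -0.034]
force: [-1.8, -1.4, 1.6]
finger_gap: -0.001
```

```bash
python3 bolt.py "[-22,60,2]"
```

```text
tcp slot mm [-21.9  70.3   0.8] F [0.4 1.7 2.2] q [-0.8   0.64  1.98  1.55  0.36 -0.53] t 26.5
(array([-0.048, -0.414, -0.004]), array([-0.017,  0.001, -0.004]))
```

>>> {"op": "carry_out", "data": {
  "commands": [
    [[0,-0.08,0,0,0,0,0],[0,-0.16,0,0,0,0,0],[0,-0.24,0,0,0,0,0],[0,-0.32,0,0,0,0,0],[0,-0.36,0,0,0,0,0]]
  ]
}}

```text
t: 27.0
tcp_pos: [0.5606, -0.2592, 0.1051]
tool_rot: [0.884, -0.066, -0.461, -0.034]
force: [-1.5, -4.6, 1.9]
finger_gap: -0.003
```

```bash
python3 bolt.py "[-22,60,2]"
```

```text
tcp slot mm [-21.8  61.8   0.8] F [-0.5  4.8  2. ] q [-0.78  0.64  1.99  1.58  0.35 -0.55] t 27.0
(array([-0.048, -0.071, -0.008]), array([-0.018,  0.006, -0.015]))
```

>>> {"op": "carry_out", "data": {
  "commands": [
    [[0,-0.04,0,0,0,0,0],[0,-0.08,0,0,0,0,0],[0,-0.12,0,0,0,0,0],[0,-0.14,0,0,0,0,0],[0,-0.14,0,0,0,0,0]]
  ]
}}

```text
t: 27.5
tcp_pos: [0.5605, -0.2591, 0.1052]
tool_rot: [0.884, -0.069, -0.461, -0.033]
force: [-4.3, -9.9, 1.7]
finger_gap: 0.003
```

```bash
python3 bolt.py "[-22,60,2]"
```

```text
tcp slot mm [-21.8  61.8   0.9] F [ 1.3 10.4  3. ] q [-0.78  0.64  1.99  1.59  0.34 -0.56] t 27.5
(array([-0.045, -0.071, -0.007]), array([-0.034,  0.018, -0.094]))
```

>>> {"op": "carry_out", "data": {
  "commands": [
    [[0,0.3,0,0,0,0,0],[0,0.8,0,0,0,0,0],[-0.5,1.2,0,0,0,0,0],[-2,1.4,0,0,0,0,0],[-4,1.4,0,0,0,0,0]]
  ]
}}

```text
t: 28.0
tcp_pos: [0.4986, -0.2808, 0.1857]
tool_rot: [0.884, -0.064, -0.462, -0.036]
force: [0.4, 0.5, 1.0]
finger_gap: -0.002
```

>>> {"op": "carry_out", "data": {
  "commands": [
    [[-1,0,-1,0,0,0,0],[-1,0,-1,0,0,0,0],[-1,0,-1,0,0,0,0],[-1,0,-1,0,0,0,0],[-1,0,-1,0,0,0,0]]
  ]
}}

```text
t: 28.5
tcp_pos: [0.5049, -0.2813, 0.2201]
tool_rot: [0.884, -0.064, -0.462, -0.036]
force: [-0.3, 0.6, -0.5]
finger_gap: -0.002
```

```bash
python3 bolt.py; python3 - <<'E'
from station import manip
from h import *
w=manip.snapshot("wrist");a=manip.snapshot("scene");save(w,"w9");save(a,"sc9")
S=slotR();P=lambda x,y,z:MOUTH+S@np.array([x,y,z])/1000
pts=[P(-5,12,0),P(-17,44,30),P(-17,44,-14),P(-103,0,9)]
crop(w,0,0,512,384,1.5,"w9.png",proj(w,pts));crop(a,160,150,260,250,7,"sc9.png",proj(a,pts))
E
```

```text
tcp slot mm [-45.3  91.9 124.7] F [ 0.6 -0.5 -0.2] q [-0.92  0.37  1.99  0.94  0.52  0.02] t 28.5
```

View pics/w9.png

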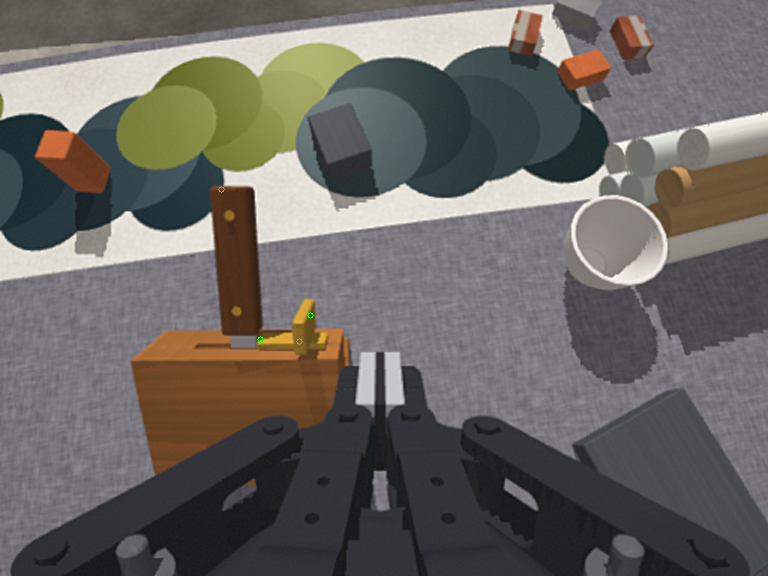

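View pics/sc9.png

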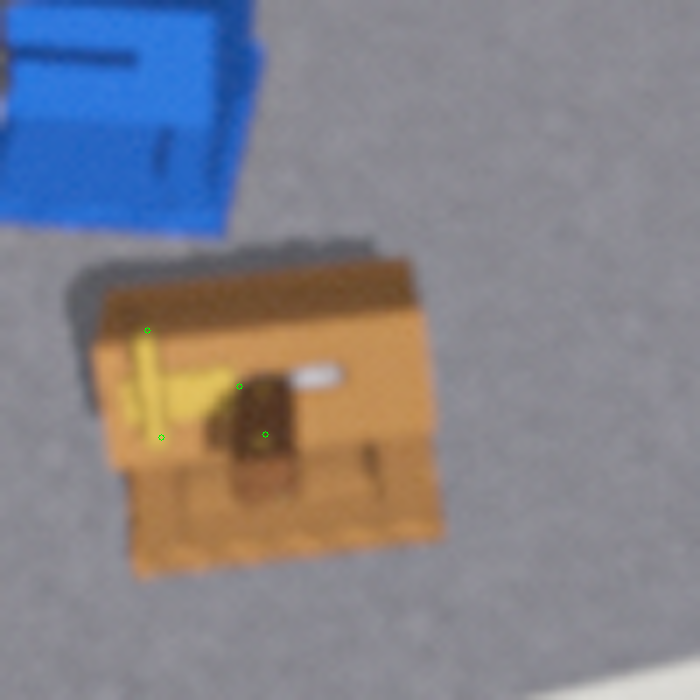

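```bash
python3 - <<'E'
from station import manip
st=manip.sense();print(st["t"],st["force"],abs(st["qd"]).max());print(manip.sign_off())
E
```

```text
28.6 [-0.15393621  0.36920369 -0.18215765] 0.0049735888960385985
the job is handed in; nothing more can be done
None
```

The broad scraper is in the wooden block's slot with its bolt pushed shut, and I handed the job in at 28.6 s with the arm clear and still.

- **Regrasp:** On the first insertion the last joint reached its range end with the blade about 19 mm in. I withdrew, laid the scraper back where it had been, and gripped it again with the tool turned half round. The second insertion met no resistance until the end of the slot.
- **Blade:** It stopped at a measured 77 mm against about 9 N; fully home is 78 mm. A wrist picture after release read 1–2 mm short of home, within the camera's error. I did not push the handle again to settle that difference.
- **Bolt:** It travelled about 23.6 mm to a hard stop at about 10 N. In the last pictures its inner end and tab are close to where the shut position should be, across the blade's shoulder.
- **Everything else:** Only the broad scraper and the bolt were handled, and no reading went above about 10 N. I did not measure the other objects' positions again at the end.

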